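# Close up the transport case over the shaft

### The job

Pack the turned shaft away: lay it in the V saddles inside the open case, then put the lid on by hooking its tongue under the lip at the case's near end and pressing the other end down past its spring balls until the lid sits flush. Only then turn the catch across the lid as far as it goes to lock it. Leave the gauges and the other parts lying around where they are.

Things in the scene. Friction and masses are not known exactly. Their poses are not given: they have to be found in the camera images.
- case: Grey open box fixed on the desk, 134 x 96 mm, rim z 40 mm. Origin on the desk; x from the tongue end (toward the robot at yaw 0) to the catch end, z up. In its frame, mm: outside x -72..62, y -48..48; cavity x -50..57, y -43..43, floor z 5. The catch stands on a boss at x 62..84.
- cradle (a point): Where the shaft's middle belongs: case frame (3.5, 0, 21) mm. Two black 90-degree V saddles, 6 mm thick, at case x -14.5 and 21.5, tops at z 23.5, carry the shaft lying along the case's x, centre line at y 0, z 21. Axes as the case.
- pocket (a point): Middle of the foot of the stop at the case's near end: case frame (-67, 0, 40) mm; axes as the case. A flat ledge at z 40 runs from here to x -50. Over it a lip: underside z 48, top z 52, edge at x -58; cheeks inside y +-43. So a pocket 8 mm high and 9 mm deep for the lid's tongue, and 8 mm of open ledge before it.
- balls (a point): Inner top edge of the case's far wall: case frame (57, 0, 40) mm; wall x 57..62. In it two steel spring balls, radius 5, at y +-25, z 35, stick 5 mm into the cavity. They hold the far end of the lid 3 to 4 mm proud until it is pressed down with some 8 to 12 N, and then push the lid against the pocket's stop.
- lid: Loose flat aluminium lid, 0.22 kg, right way up on the desk. Origin: centre of its underside. Shut: origin at case (0, 0, 35) mm, axes parallel. Lid frame, mm: locating step below, x -47..55, y -41..41, z 0..5 (drops into the cavity with 2 to 3 mm play); plate x -52..62, y -48..48, z 5..9.
- lid_tongue (a point): Lower edge of the lid's tongue tip, lid frame (-66, 0, 5) mm. Tongue x -66..-52, y -40..40, z 5..9. The step below keeps the lid from being slid in level: the tongue must go under the lip with the lid tilted about 10 to 16 degrees, tongue end low.
- lid_handle (a point): Middle of the lid's black upright rib handle, lid frame (-2, 0, 22) mm; rib x -8..4 (12 thick), y -21..21, z 9..35.
- lid_far_edge (a point): Point on the lid's top face near its far end, away from the tongue, lid frame (60, 0, 9) mm; at case z 44 when shut.
- shaft: Turned steel shaft, 90 mm long, 22 mm diameter in the middle 52 mm, thinner at the ends (16 and 13 mm), 0.19 kg, lying on the desk. Its y axis is the shaft's axis. Either way round is fine in the case.
- shaft_mid (a point): Middle of the shaft on its centre line, 11 mm above the desk at the start.
- catch (a joint): Angle (rad) of the steel turn catch on the case's far end, upright axis. 0 = locked: the arm points to the case's -x across the lid, at its stop. Positive = open, anticlockwise from above: at 1.57 the arm points to the case's -y. Starts at 1.55 to 2.1; stays where left (friction 0.04 N m).
- catch_pivot (a point): Catch's pivot axis at the underside of its arm: case frame (73, 0, 45.5) mm. Arm 14 wide, 5 thick, reaching 35 mm from the pivot, 1.5 mm above a shut lid: a lid that is not down is in its way. On the arm an upright fin to push or pinch: 8 mm thick, 12 to 32 mm from the pivot, top 23 mm above the arm's underside.
- micrometer: Outside micrometer lying on the desk near the robot, 161 mm long; leave alone.
- plug_gauge: Plug gauge with hexagonal handle, 104 mm long, 15 high, lying near the robot; resembles the shaft but is thinner; leave alone.
- ring_gauge: Ring gauge, 52 mm across, 18 high, behind the case; leave alone.
- flange: Turned flange sample, 66 mm across, 31 high, behind the case; leave alone.

How it is judged:
On the way, in this order (a step that is already met when the one before it is completed fails the run):
1. the shaft lies in the V saddles, let go (x of shaft_mid in the frame of case between -0.0065 and 0.0135 m and y of shaft_mid in the frame of case between -0.003 and 0.003 m and z of shaft_mid in the frame of case between 0.0185 and 0.0235 m and angle between the y axis of shaft and the x axis of case, either way round below 0.08 rad and contact force between the fingers and shaft below 0.1 N), for 0.2 s.
2. the lid is on over the shaft: tongue under the lip, pressed down flush, the catch still open (x of shaft_mid in the frame of case between -0.0065 and 0.0135 m and y of shaft_mid in the frame of case between -0.003 and 0.003 m and z of shaft_mid in the frame of case between 0.0185 and 0.0235 m and angle between the y axis of shaft and the x axis of case, either way round below 0.08 rad and x of lid in the frame of case between -0.0045 and 0.0045 m and y of lid in the frame of case between -0.004 and 0.004 m and z of lid_far_edge in the frame of case between 0.0425 and 0.0455 m and z of lid in the frame of case between 0.0332 and 0.0368 m and angle between the x axis of lid and the x axis of case, either way round below 0.06 rad and angle between the z axis of lid and the z axis of case, either way round below 0.025 rad and value of joint catch above 0.8 rad), for 0.1 s.
At the end, for the whole second after the job is handed in: Shaft in the V saddles (3 mm sideways, 2.5 mm high, 10 mm along); lid flush on the case, tongue under the lip (1.8 mm in height, far edge 1.5 mm, 4.5 mm in place, 0.025 rad level); catch across the lid within 0.2 rad of its stop; all at rest (x of shaft_mid in the frame of case between -0.0065 and 0.0135 m and y of shaft_mid in the frame of case between -0.003 and 0.003 m and z of shaft_mid in the frame of case between 0.0185 and 0.0235 m and angle between the y axis of shaft and the x axis of case, either way round below 0.08 rad and x of lid in the frame of case between -0.0045 and 0.0045 m and y of lid in the frame of case between -0.004 and 0.004 m and z of lid_far_edge in the frame of case between 0.0425 and 0.0455 m and z of lid in the frame of case between 0.0332 and 0.0368 m and angle between the x axis of lid and the x axis of case, either way round below 0.06 rad and angle between the z axis of lid and the z axis of case, either way round below 0.025 rad and linear speed of lid below 0.01 m/s and linear speed of shaft below 0.02 m/s and value of joint catch below 0.2 rad); the robot touches nothing.
It fails at once if the micrometer is displaced by more than 20 mm (distance of micrometer from where it was at the start of the episode above 0.02 m).
It fails at once if the plug gauge is displaced by more than 20 mm (distance of plug_gauge from where it was at the start of the episode above 0.02 m).
It fails at once if the ring gauge is displaced by more than 20 mm (distance of ring_gauge from where it was at the start of the episode above 0.02 m).
It fails at once if the flange is displaced by more than 20 mm (distance of flange from where it was at the start of the episode above 0.02 m).
It also fails if it takes over 67 s, if anything falls off the work surface, if the arm or the gripper's body presses on something with over 40 N, if the wrist force passes 120 N, or if a joint passes its speed limit or range.

### The arm

A 7-joint arm with a two-finger parallel gripper is mounted at the origin on a cart in front of the work surface, level with it; the furniture and walls round the work are solid. World frame = base frame: x ahead of the robot, y to its left, z up, the work surface at z = 0. Lengths are in m, angles in rad, forces in N, time in s.
With the tool pointing down it reaches from about 0.4 to 0.85 m from the base axis. Payload 4.5 kg.
Tool frame: the origin (TCP) lies at the very end of the fingers, on their centre line; the grasp point (between the pads) lies 19 mm behind it; z points along the fingers, y is the line along which they close (so a half turn about z gives the same grasp; the last joint's range is limited). The gripper opens to 88 mm and grips with 3 to 60 N. Pads are 18 mm wide; open, the fingers measure 123 mm over their backs; the gripper's body (75 mm by 187 mm) begins 45 mm behind the grasp point.
Start: joints at [1.296, 0.689, -0.195, 1.565, 0.157, 0.902, -0.215], TCP at [0.19, -0.595, 0.239] pointing down, gripper open.
Joint ranges: [-3.01, 3.01], [-0.46, 2.08], [-1.47, 1.51], [0.13, 2.56], [-1, 4.14], [0.04, 2.09], [-2.66, 2.66]. Speed limits (rad/s): [2.57, 2.57, 3.14, 3.14, 3.14, 3.14, 3.14].

### API

Orientations are given as a unit quaternion [x, y, z, w].
In Python, from plant import r, optics gives the robot as it stands.
- The arm moves only by the tool servo_tool, never from a script. Its arguments are lists of equal length, an entry for each row: "translation": the shift along the tool's x, y, z in m, a list of three; "turn": the turn, a rotation vector about the tool's x, y, z in rad, a list of three. In form: {"translation": [[dx, dy, dz], ...], "turn": [[rx, ry, rz], ...]}. A call has 1 to 10 rows; each row shifts and turns the commanded pose from where the row before left it, along the tool's axes as they then stand; what a row does not reach is not made up. A row lasts 1/8 s, in which the tool goes at most 62.5 mm and 10.7 degrees, less where a joint would pass 70% of its speed; a pose out of reach is approached as far as the arm can. A call is refused whole if a number of a shift passes 0.0625 or a number of a turn 0.188, either way. A call with a gripper value outside its range is refused whole. "grip" is the opening, from 0 (shut) to 1 (fully open), set as the call begins (left out, the last holds). The fingers move at their own pace and stop on an object; "grip_force" is the grip in N (left out, the last holds). Time passes only in rows, so rows that do not move let the fingers close. It gives the time, the measured TCP pose, the force, the opening and the grip force at its end, in the units of the state.
- r.get_state(): the state, without advancing time (a new reading comes with each control period).
- optics.snapshot(name): name is "side" or "top" or "wrist"; returns a dict with "img" (480x640x3 uint8, red, green, blue), "z_map" (480x640 float32, m along the optical axis (not along the pixel's ray), 0 where there is no reading), "mtx" (3x3 intrinsics, pixels), "R" (3x3) and "t" (3): a world point X has camera coordinates R X + t. Camera axes: x right, y down, z forward; pixel columns grow to the right and rows downward; lengths in m; the calibration is good to about 2 mm. A picture is of the moment at which its call begins.
- r.finish_job(): hands the job in; it is judged then, once.
The state is a dict: "clock": time; "q": joint angles; "qd": joint speeds; "joint_torque": joint torques, N m; "tool_pos": TCP position; "eef_rot": TCP orientation; "contact_force": force on the tool from outside, world axes, zero at the start; "moment": the same for the moment, N m; "opening": opening from 0.0 (shut) to 1.0 (fully open); "finger_force": force on a finger pad.
Only numpy, scipy, OpenCV 4.12 (cv2) and the standard library are available. Lean on these libraries where they do the work, as an engineer would, in place of code of your own. Each camera call takes 0.05 s, during which the arm holds its last target. There are 200 camera calls.

## Working session

There is one attempt and no reset: what is moved stays moved. The work goes in short steps, Python scripts to look and compute and a tool call to move; the robot and the scene stay as the last step left them, time stands still between calls to the robot, and variables do not carry over. Pictures are saved under pics/ and viewed, at most 10 in all, crops included, and the job is handed in when it is done.

Besides the shell and the picture viewer there is one more tool, called after "Call:" by a JSON object that holds its "method" and its "body", one argument or row to a line. servo_tool: Moves the arm, as the interface text tells. Its arguments: {"type":"object","properties":{"translation":{"type":"array"},"turn":{"type":"array"},"grip":{"type":"number"},"grip_force":{"type":"number"}},"required":["translation","turn"]}

```bash
ls; mkdir -p pics
cat > h.py <<'E'
import numpy as np, cv2
from plant import r, optics
from scipy.spatial.transform import Rotation as Ro
def cloud(s):
    z=s["z_map"]; K=s["mtx"]; v,u=np.mgrid[0:480,0:640]
    P=np.stack([(u-K[0,2])/K[0,0]*z,(v-K[1,2])/K[1,1]*z,z],-1)
    W=(P-s["t"])@s["R"]; W[z==0]=np.nan
    return W
def ray(s,uv,h):
    K=s["mtx"]; d=s["R"].T@np.linalg.solve(K,[uv[0],uv[1],1.]); c=-s["R"].T@s["t"]
    return c+d*(h-c[2])/d[2]
def proj(s,X):
    c=s["R"]@np.array(X)+s["t"]; p=s["mtx"]@c; return p[:2]/p[2]
E
python3 - <<'E'
from h import *
print(r.get_state())
for n in ["top","side"]:
    s=optics.snapshot(n); cv2.imwrite(f"pics/{n}0.png",s["img"][:,:,::-1]); np.savez(f"{n}0.npz",**s)
    print(n,-s["R"].T@s["t"],s["mtx"][0,0],s["R"].round(2).tolist())
E
```

```text
pics
{'clock': 0.0, 'q': array([ 1.29573415,  0.68999118, -0.19449886,  1.56635381,  0.15731169,
        0.90248312, -0.21512078]), 'qd': array([-0.00133434,  0.00098489, -0.00160717,  0.0012101 , -0.00078981,
        0.000575  , -0.00052891]), 'joint_torque': array([-4.65422499e-05, -5.27572310e+01, -1.26689583e+00, -1.53429848e+01,
       -5.26394625e-02,  6.40036102e-03,  1.75817295e-04]), 'tool_pos': array([ 0.18973368, -0.59483852,  0.23790255]), 'eef_rot': array([ 9.88094134e-01,  1.53847760e-01, -2.15469166e-04, -8.96226405e-04]), 'contact_force': array([-0.24423105,  0.73528364, -1.76814945]), 'moment': array([ 0.05227391,  0.00133911, -0.01643048]), 'finger_force': 0.0, 'opening': 1.0027784004884481}
top [0.4582071  0.03375866 0.92819608] 501.9484793347366 [[-0.0, -1.0, -0.02], [-1.0, 0.01, -0.08], [0.08, 0.02, -1.0]]
side [0.07344396 0.7377585  0.46060982] 463.7697588817911 [[-0.84, -0.55, -0.01], [-0.22, 0.36, -0.9], [0.5, -0.75, -0.43]]
```

View pics/top0.png

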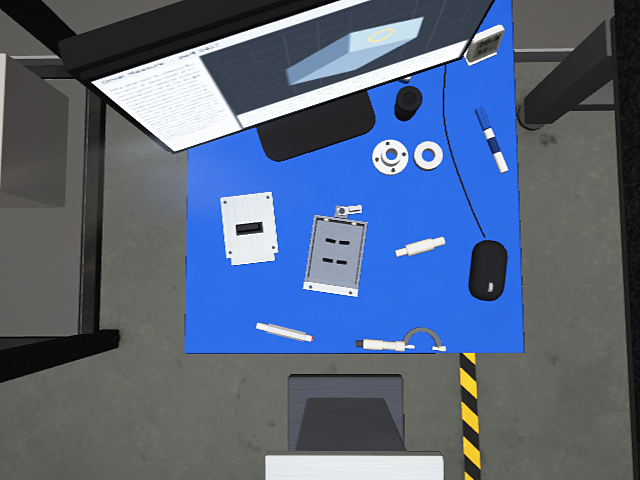

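View pics/side0.png

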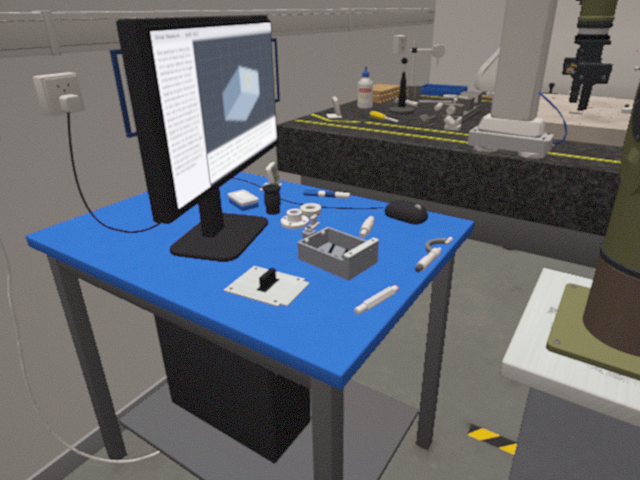

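Top view: shaft at (420,247), open case at (335,255) with its lip at (331,290) and catch at (347,211), lid at (249,229) with tongue toward the robot at (253,262). The monitor stands behind all of these. The side view agrees.

```bash
cat > m.py <<'E'
from h import *
s=dict(np.load("top0.npz")); W=cloud(s); I=s["img"].astype(int)
blue=(I[:,:,2]>I[:,:,0]+60)
m=(~blue).astype(np.uint8)
def comp(uv):
    n,l=cv2.connectedComponents(m,connectivity=4); return l==l[uv[1],uv[0]]
for n,uv in dict(shaft=(420,247),lid=(225,230),case=(310,260),catch=(345,209)).items():
    c=comp(uv); h=W[:,:,2][c]; print(n,c.sum(),"z pct",np.nanpercentile(h,[5,50,95]).round(4))
    hh=dict(shaft=.011,lid=.009,case=.04,catch=.05)[n]
    pts=np.argwhere(c)[:,::-1]; rc=cv2.minAreaRect(np.array([ray(s,p,hh)[:2] for p in pts],np.float32)*1000)
    print(rc, cv2.boxPoints(rc).round(1).tolist())
# monitor: points high with x
hi=(W[:,:,2]>.06)&(W[:,:,0]<1)&(W[:,:,0]>.3)
print("monitor minx by y:")
for y in np.arange(-.3,.45,.1):
    k=hi&(abs(W[:,:,1]-y)<.05)
    if k.any(): print(round(y,2),np.nanmin(W[:,:,0][k]).round(3),np.nanpercentile(W[:,:,2][k],[1,99]).round(3))
# handle
V=I.max(2)
lid=comp((225,230)); 
k=np.zeros_like(m); k[215:245,230:268]=(V[215:245,230:268]<70)
pts=np.argwhere(k)[:,::-1]; print("handle z",np.nanmedian(W[:,:,2][k>0]))
print(cv2.minAreaRect(np.array([ray(s,p,.035)[:2] for p in pts],np.float32)*1000))
k=np.zeros_like(m); k[235:268,318:352]=(V[235:268,318:352]<70)
n,l,st,ce=cv2.connectedComponentsWithStats(k)
for i in range(1,n):
    if st[i,4]>5: print("saddle",st[i,4],ray(s,ce[i],.0235).round(4),np.nanmedian(W[:,:,2][l==i]))
E
python3 m.py
```

```text
shaft 504 z pct [0.0137 0.0198 0.0243]
((524.8048706054688, -125.05335998535156), (21.276899337768555, 92.50756072998047), 15.687657356262207) [[502.1000061035156, -83.4000015258789], [527.0999755859375, -172.5], [547.5999755859375, -166.6999969482422], [522.5, -77.5999984741211]]
lid 3515 z pct [0.0073 0.0103 0.0217]
((560.72216796875, 187.7273712158203), (127.53453063964844, 96.75980377197266), 6.483625888824463) [[491.8999938964844, 228.60000610351562], [502.79998779296875, 132.5], [629.5, 146.89999389648438], [618.5999755859375, 243.0]]
case 4326 z pct [0.0038 0.0078 0.0538]
((522.3759765625, 27.733829498291016), (97.1107406616211, 161.5016326904297), 81.75654602050781) [[435.5, -8.699999809265137], [595.2999877929688, -31.899999618530273], [609.2999877929688, 64.19999694824219], [449.3999938964844, 87.4000015258789]]
catch 4326 z pct [0.0038 0.0078 0.0538]
((521.6533813476562, 27.80167007446289), (96.01739501953125, 159.68325805664062), 81.75654602050781) [[435.79998779296875, -8.300000190734863], [593.7999877929688, -31.200000762939453], [607.5999755859375, 63.900001525878906], [449.5, 86.80000305175781]]
monitor minx by y:
-0.3 0.893 [0.06  0.074]
-0.2 0.801 [0.061 0.333]
-0.1 0.758 [0.066 0.385]
0.0 0.583 [0.16  0.442]
0.1 0.703 [0.167 0.458]
0.2 0.671 [0.169 0.458]
0.3 0.661 [0.169 0.458]
handle z 0.03421540860470624
((558.0452880859375, 183.73780822753906), (18.172195434570312, 46.36424255371094), 6.016510963439941)
saddle 30 [0.5363 0.0386 0.0235] 0.019738317743339954
saddle 30 [0.5325 0.0131 0.0235] 0.018501170039606933
saddle 31 [0.501  0.0435 0.0235] 0.01995846395909649
saddle 29 [0.4973 0.0189 0.0235] 0.016474253143102597
```

```bash
cat >> h.py <<'E'
import json
def Rd(yaw,tilt=0):
    """tool down, tool x at yaw (deg), then turn by tilt (deg) about tool x"""
    a=np.radians(yaw); x=[np.cos(a),np.sin(a),0]; y=[np.sin(a),-np.cos(a),0]
    return Ro.from_matrix(np.array([x,y,[0,0,-1]]).T)*Ro.from_rotvec([np.radians(tilt),0,0])
def plan(wps,start=None,q=.001,qt=.002):
    """wps: list of (pos,Rot,nrows); prints rows in tool axes, rounded with carry-over"""
    s=r.get_state()
    p,R=start or (s["tool_pos"],Ro.from_quat(s["eef_rot"]))
    T=[];U=[]
    for P,G,n in wps:
        p0,R0=p.copy(),R; rv=(R0.inv()*G).as_rotvec()
        for i in range(1,n+1):
            pt=p0+(np.array(P)-p0)*i/n; Rt=R0*Ro.from_rotvec(rv*i/n)
            d=np.round(R.inv().apply(pt-p)/q)*q; t=np.round((R.inv()*Rt).as_rotvec()/qt)*qt
            assert abs(d).max()<=.0625 and np.linalg.norm(d)<=.0626 and np.linalg.norm(t)<=.187,(d,t)
            p=p+R.apply(d); R=R*Ro.from_rotvec(t)
            T.append([round(float(v),4)+0 for v in d]);U.append([round(float(v),4)+0 for v in t])
    for i in range(0,len(T),10): print('T',json.dumps(T[i:i+10]),'\nU',json.dumps(U[i:i+10]))
    print("end",p.round(4),R.as_matrix()[:,0].round(3)); return p,R
E
python3 -c "
from h import *
plan([([.50,-.12,.2],Rd(-74.3),11),([.50,-.12,.2],Rd(-74.3),1)])"
```

```text
T [[0.04, -0.033, 0.004], [0.035, -0.038, 0.003], [0.029, -0.042, 0.004], [0.022, -0.047, 0.003], [0.016, -0.049, 0.004], [0.008, -0.051, 0.003], [0.0, -0.051, 0.004], [-0.007, -0.052, 0.003], [-0.014, -0.049, 0.004], [-0.021, -0.047, 0.003]] 
U [[0.0, 0.0, 0.146], [0.0, 0.0, 0.146], [0.0, 0.0, 0.146], [0.0, 0.0, 0.146], [0.0, 0.0, 0.146], [0.0, 0.0, 0.146], [0.0, 0.002, 0.146], [0.0, 0.0, 0.146], [0.0, 0.0, 0.146], [0.0, 0.0, 0.146]]
T [[-0.028, -0.043, 0.004], [0.0, 0.0, 0.0]] 
U [[-0.002, 0.0, 0.146], [0.0, 0.0, 0.0]]
end [ 0.4996 -0.1202  0.1995] [ 0.27  -0.963  0.   ]
```

Call:
{"method": "servo_tool", "body": {
  "translation": [
    [0.04,-0.033,0.004],
    [0.035,-0.038,0.003],
    [0.029,-0.042,0.004],
    [0.022,-0.047,0.003],
    [0.016,-0.049,0.004],
    [0.008,-0.051,0.003],
    [0.0,-0.051,0.004],
    [-0.007,-0.052,0.003],
    [-0.014,-0.049,0.004],
    [-0.021,-0.047,0.003]
  ],
  "turn": [
    [0,0,0.146],
    [0,0,0.146],
    [0,0,0.146],
    [0,0,0.146],
    [0,0,0.146],
    [0,0,0.146],
    [0,0.002,0.146],
    [0,0,0.146],
    [0,0,0.146],
    [0,0,0.146]
  ]
}}

```text
clock: 1.35
tool_pos: [0.4726, -0.1623, 0.2034]
eef_rot: [0.838, -0.546, 0.001, 0.0]
contact_force: [1.4, -1.1, -0.4]
opening: 0.996
finger_force: 0.0
```

Call:
{"method": "servo_tool", "body": {
  "translation": [
    [-0.028,-0.043,0.004],
    [0,0,0],
    [0,0,0],
    [0,0,0]
  ],
  "turn": [
    [-0.002,0,0.146],
    [0,0,0],
    [0,0,0],
    [0,0,0]
  ]
}}

```text
clock: 1.85
tool_pos: [0.4989, -0.1226, 0.1999]
eef_rot: [0.796, -0.605, 0.001, 0.001]
contact_force: [-0.2, -0.7, 1.1]
opening: 0.999
finger_force: 0.0
```

Run:
```python
from h import *
st=r.get_state(); print(st["clock"],st["tool_pos"],Ro.from_quat(st["eef_rot"]).as_matrix().round(3).tolist(),st["q"].round(2))
s=optics.snapshot("wrist"); np.savez("w1.npz",**s); cv2.imwrite("pics/w1.png",s["img"][:,:,::-1])
print(-s["R"].T@s["t"])
```

```text
1.85 [ 0.49892759 -0.12257829  0.19985515] [[0.268, -0.964, -0.001], [-0.964, -0.268, -0.003], [0.002, 0.001, -1.0]] [-0.08  0.63  0.37  1.96 -0.37  0.62 -2.34]
[ 0.51684999 -0.18569652  0.34697308]
```

View pics/w1.png

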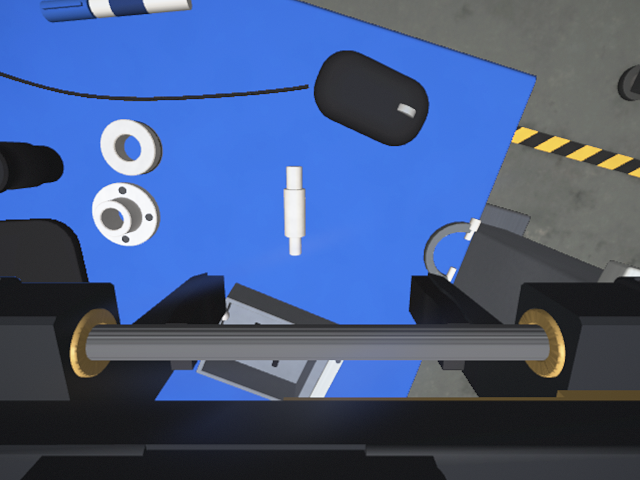

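The wrist view shows the shaft upright at about (294,211), body u 285–305, and the case below between the fingers. I'll measure the shaft here and combine it with the top view.

```bash
cat > shaft.py <<'E'
from h import *
def blob(s,roi,seed):
    I=s["img"].astype(int); m=np.zeros((480,640),np.uint8); x0,y0,x1,y1=roi
    m[y0:y1,x0:x1]=~(I[:,:,2]>I[:,:,0]+60)[y0:y1,x0:x1]
    n,l=cv2.connectedComponents(m); return l==l[seed[1],seed[0]]
w=dict(np.load("w1.npz")); t=dict(np.load("top0.npz"))
cs=[]
for s,roi,seed in ((w,(260,150,330,270),(294,211)),(t,(385,225,455,270),(420,247))):
    b=blob(s,roi,seed); pts=np.argwhere(b)[:,::-1]
    g=np.array([ray(s,p,.011)[:2] for p in pts],np.float32)*1000
    rc=cv2.minAreaRect(g); d,mu=np.linalg.eigh(np.cov(g.T))[1][:,1],g.mean(0)
    print(rc,"axis deg",np.degrees(np.arctan2(d[1],d[0])),"z top",np.nanpercentile(cloud(s)[:,:,2][b],[50,90]))
    c=np.array([rc[0][0]/1e3,rc[0][1]/1e3,.011]); o=-s["R"].T@s["t"]; cs.append((o,(c-o)/np.linalg.norm(c-o)))
A=sum(np.eye(3)-np.outer(d,d) for o,d in cs); B=sum((np.eye(3)-np.outer(d,d))@o for o,d in cs)
print("triangulated",np.linalg.solve(A,B))
E
python3 shaft.py
```

```text
((522.7033081054688, -122.33782958984375), (21.317901611328125, 92.54440307617188), 14.077353477478027) axis deg 105.21200902886223 z top [0.01965961 0.02249369]
((524.8048706054688, -125.05335998535156), (21.276899337768555, 92.50756072998047), 15.687657356262207) axis deg 105.37720608507995 z top [0.01983303 0.02350215]
triangulated [ 0.52338379 -0.12375202  0.01920264]
```

```bash
python3 -c "
from h import *
plan([([.5235,-.1235,.06],Rd(-74.8),5),([.5235,-.1235,.0035],Rd(-74.8),5)],q=.0005)"
```

```text
T [[0.0015, -0.0045, 0.028], [0.0015, -0.005, 0.028], [0.0015, -0.0045, 0.028], [0.001, -0.005, 0.028], [0.0015, -0.0045, 0.028], [0.0, 0.0, 0.0115], [0.0, 0.0, 0.011], [0.0, 0.0, 0.0115], [0.0, 0.0, 0.011], [0.0, 0.0, 0.0115]] 
U [[0.0, 0.0, 0.002], [0.0, 0.0, 0.0], [0.0, -0.002, 0.002], [0.0, 0.0, 0.0], [0.002, 0.0, 0.002], [0.0, 0.0, 0.0], [0.0, 0.0, 0.0], [0.0, 0.0, 0.0], [0.0, 0.0, 0.0], [0.0, 0.0, 0.0]]
end [ 0.5235 -0.1233  0.0034] [ 0.262 -0.965  0.   ]
```

Call:
{"method": "servo_tool", "body": {
  "translation": [
    [0.0015,-0.0045,0.028],
    [0.0015,-0.005,0.028],
    [0.0015,-0.0045,0.028],
    [0.001,-0.005,0.028],
    [0.0015,-0.0045,0.028],
    [0,0,0.0115],
    [0,0,0.011],
    [0,0,0.0115],
    [0,0,0.011],
    [0,0,0.0115]
  ],
  "turn": [
    [0,0,0.002],
    [0,0,0],
    [0,-0.002,0.002],
    [0,0,0],
    [0.002,0,0.002],
    [0,0,0],
    [0,0,0],
    [0,0,0],
    [0,0,0],
    [0,0,0]
  ]
}}

```text
clock: 3.15
tool_pos: [0.5246, -0.1214, 0.0028]
eef_rot: [0.795, -0.606, 0.001, -0.001]
contact_force: [0.5, 0.4, 0.7]
opening: 1.0
finger_force: 0.0
```

Call:
{"method": "servo_tool", "body": {
  "translation": [
    [0,0,0],
    [0,0,0],
    [0,0,0],
    [0,0,0],
    [0,0,0],
    [0,0,0]
  ],
  "turn": [
    [0,0,0],
    [0,0,0],
    [0,0,0],
    [0,0,0],
    [0,0,0],
    [0,0,0]
  ],
  "grip": 0.1,
  "grip_force": 25
}}

```text
clock: 3.9
tool_pos: [0.5244, -0.1214, 0.0033]
eef_rot: [0.795, -0.606, 0.0, -0.001]
contact_force: [-0.5, -0.1, 0.4]
opening: 0.344
finger_force: 0.0
```

Call:
{"method": "servo_tool", "body": {
  "translation": [
    [0,0,0],
    [0,0,0],
    [0,0,0],
    [0,0,0]
  ],
  "turn": [
    [0,0,0],
    [0,0,0],
    [0,0,0],
    [0,0,0]
  ]
}}

```text
clock: 4.4
tool_pos: [0.5243, -0.1214, 0.0032]
eef_rot: [0.795, -0.606, 0.0, -0.001]
contact_force: [-0.3, 1.2, 0.3]
opening: 0.236
finger_force: 25.0
```

Call:
{"method": "servo_tool", "body": {
  "translation": [
    [0,0,-0.03],
    [0,0,-0.05],
    [0,0,-0.05],
    [0,0,-0.03],
    [0,0,0],
    [0,0,0]
  ],
  "turn": [
    [0,0,0],
    [0,0,0],
    [0,0,0],
    [0,0,0],
    [0,0,0],
    [0,0,0]
  ]
}}

```text
clock: 5.15
tool_pos: [0.5234, -0.121, 0.1621]
eef_rot: [0.795, -0.606, -0.001, -0.0]
contact_force: [-0.2, 0.3, -1.1]
opening: 0.236
finger_force: 25.0
```

Run:
```python
from h import *
# case estimate from top view, measured earlier
c=np.array([.5168,.0285]); yaw=-8.4
print("over cradle"); plan([([*c,.16],Rd(yaw),8)],q=.0005)
```

```text
over cradle
T [[-0.018, -0.004, 0.0005], [-0.0175, -0.007, 0.0], [-0.0165, -0.009, 0.0005], [-0.0145, -0.0115, 0.0], [-0.013, -0.0135, 0.0005], [-0.011, -0.015, 0.0], [-0.009, -0.017, 0.0005], [-0.006, -0.0175, 0.0005]] 
U [[0.0, 0.0, -0.144], [0.0, 0.0, -0.146], [0.0, 0.0, -0.144], [0.0, 0.0, -0.144], [0.0, 0.0, -0.144], [0.0, 0.0, -0.146], [0.0, 0.0, -0.144], [-0.002, 0.0, -0.144]]
end [0.5168 0.0286 0.1598] [ 0.989 -0.146 -0.001]
```

Run:
```python
from h import *
plan([([.428,.0416,.18],Rd(-8.4),8)],q=.0005)
```

```text
T [[-0.023, 0.006, -0.002], [-0.023, 0.003, -0.0025], [-0.0235, -0.0005, -0.002], [-0.0235, -0.0045, -0.0025], [-0.0225, -0.007, -0.002], [-0.021, -0.0105, -0.002], [-0.0195, -0.0135, -0.0025], [-0.017, -0.016, -0.002]] 
U [[0.0, 0.0, -0.144], [0.0, 0.0, -0.146], [0.0, 0.0, -0.144], [0.0, 0.0, -0.144], [0.0, 0.0, -0.144], [0.0, 0.0, -0.146], [0.0, 0.0, -0.144], [-0.002, 0.0, -0.144]]
end [0.4282 0.0417 0.1799] [ 0.989 -0.146 -0.001]
```

Call:
{"method": "servo_tool", "body": {
  "translation": [
    [-0.023,0.006,-0.002],
    [-0.023,0.003,-0.0025],
    [-0.0235,-0.0005,-0.002],
    [-0.0235,-0.0045,-0.0025],
    [-0.0225,-0.007,-0.002],
    [-0.021,-0.0105,-0.002],
    [-0.0195,-0.0135,-0.0025],
    [-0.017,-0.016,-0.002],
    [0,0,0],
    [0,0,0]
  ],
  "turn": [
    [0,0,-0.144],
    [0,0,-0.146],
    [0,0,-0.144],
    [0,0,-0.144],
    [0,0,-0.144],
    [0,0,-0.146],
    [0,0,-0.144],
    [-0.002,0,-0.144],
    [0,0,0],
    [0,0,0]
  ]
}}

```text
clock: 6.4
tool_pos: [0.429, 0.0404, 0.18]
eef_rot: [0.997, -0.075, -0.0, 0.001]
contact_force: [0.2, 0.1, -1.5]
opening: 0.237
finger_force: 25.0
```

Run:
```python
from h import *
print(r.get_state()["tool_pos"])
s=optics.snapshot("wrist"); np.savez("w2.npz",**s); cv2.imwrite("pics/w2.png",s["img"][:,:,::-1]); print(-s["R"].T@s["t"])
```

```text
[0.42900727 0.04042579 0.17995824]
[0.493938   0.03040325 0.32691431]
```

View pics/w2.png

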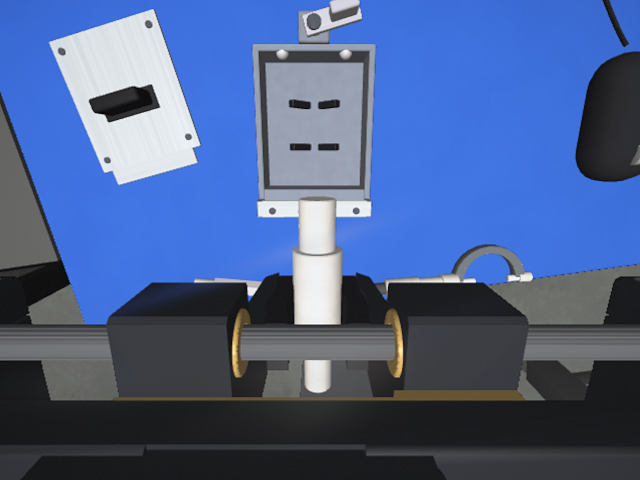

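Wrist view: case at u 253–376, v 45–216, saddles at (300/328, 104) and (300/328, 147), catch pivot about (314,20) with the arm to the upper right, lid at left with its handle top near (118,100), and the shaft held straight.

```bash
cat > meas2.py <<'E'
from h import *
w=dict(np.load("w2.npz")); t=dict(np.load("top0.npz"))
def tri(a,ua,b,ub):
    cs=[]
    for s,u in ((a,ua),(b,ub)):
        o=-s["R"].T@s["t"]; d=ray(s,u,0)-o; cs.append((o,d/np.linalg.norm(d)))
    A=[np.eye(3)-np.outer(d,d) for o,d in cs]; return np.linalg.solve(sum(A),sum(m@o for m,(o,d) in zip(A,cs)))
def darks(s,roi,mn=8):
    x0,y0,x1,y1=roi; k=np.zeros((480,640),np.uint8); k[y0:y1,x0:x1]=s["img"].max(2)[y0:y1,x0:x1]<70
    n,l,st,ce=cv2.connectedComponentsWithStats(k); return [(ce[i],l==i) for i in range(1,n) if st[i,4]>mn]
def nonblue(s,roi,seed):
    I=s["img"].astype(int); m=np.zeros((480,640),np.uint8); x0,y0,x1,y1=roi
    m[y0:y1,x0:x1]=~(I[:,:,2]>I[:,:,0]+50)[y0:y1,x0:x1]
    n,l=cv2.connectedComponents(m); return l==l[seed[1],seed[0]]
W=cloud(w)
S=sorted([c for c,_ in darks(w,(285,90,345,160))],key=lambda c:(round(c[1]/20),c[0]))
T=sorted([c for c,_ in darks(t,(318,235,352,268))],key=lambda c:(round((c[1])/15),c[0]))
P=[]
for a,b in zip(S,T): p=ray(w,a,.0215); P.append(p); print("saddle w",p.round(4),"top",ray(t,b,.0215).round(4),"tri",tri(w,a,t,b).round(4))
P=np.array(P); d=P[:2].mean(0)-P[2:].mean(0); print("cradle",P.mean(0).round(4),"yaw",np.degrees(np.arctan2(d[1],d[0])),np.linalg.norm(d))
# case rim: side edges from row scans at z .04 (outer), rows 60..190
m=nonblue(w,(200,35,420,216),(260,120)); L=[];R_=[]
for v in range(60,190,3):
    c=np.where(m[v])[0]; L.append(ray(w,(c.min()-.5,v),.04)[:2]); R_.append(ray(w,(c.max()+.5,v),.04)[:2])
for n,E in (("L",L),("R",R_)):
    vx,vy,x,y=cv2.fitLine(np.array(E,np.float32)*1000,cv2.DIST_HUBER,0,.01,.01).ravel(); a=np.degrees(np.arctan2(vy,vx)); print("rim",n,"yaw",a if abs(a)<90 else a-180*np.sign(a),"pt",x,y, "y at x=517:",y+vy/vx*(517-x))
z=W[:,:,2]; print("rim z",np.nanmedian(z[60:190,254:258]),"lip z",np.nanmedian(z[206:213,280:296]))
# far rim row and lip near edge by column
far=[];near=[]
for u in list(range(262,296,3))+list(range(345,370,3)):
    c=np.where(m[:,u])[0]; far.append(ray(w,(u,c.min()-.5),.04)[:2]); 
m2=nonblue(w,(200,150,420,240),(290,210))
for u in list(range(265,293,3))+list(range(348,366,3)):
    c=np.where(m2[:,u])[0]; near.append(ray(w,(u,c.max()+.5),.052)[:2])
print("far mid",np.mean(far,0).round(4),"near(lip top z52)",np.mean(near,0).round(4))
# lid: plate contour at z .009
m=nonblue(w,(20,0,225,200),(80,60)); g=np.array([ray(w,p,.009)[:2] for p in np.argwhere(m)[:,::-1]],np.float32)*1000
print("lid rect",cv2.minAreaRect(g),cv2.boxPoints(cv2.minAreaRect(g)).round(1).tolist(),"z",np.nanmedian(z[40:60,80:120]))
E
python3 meas2.py
python3 - <<'E'
import cv2
i=cv2.imread("pics/w2.png"); a=cv2.resize(i[0:220,40:390],None,fx=2.28,fy=2.28,interpolation=cv2.INTER_CUBIC); cv2.imwrite("pics/w2c.png",a)
E
```

```text
saddle w [0.5348 0.0392 0.0215] top [0.5365 0.0386 0.0215] tri [ 0.5383  0.0393 -0.0024]
saddle w [0.531  0.0143 0.0215] top [0.5327 0.0131 0.0215] tri [ 0.536   0.0121 -0.0197]
saddle w [0.5    0.0443 0.0215] top [0.5011 0.0435 0.0215] tri [0.4995 0.043  0.0522]
saddle w [0.4962 0.0193 0.0215] top [0.4974 0.0189 0.0215] tri [0.4963 0.0196 0.0411]
cradle [0.5155 0.0293 0.0215] yaw -8.297162260402015 0.03516695989567528
rim L yaw -8.56245 pt 521.35474 76.62063 y at x=517: 77.2763
rim R yaw -8.670467 pt 500.90125 -16.769709 y at x=517: -19.224672
rim z 0.0020875127990917217 lip z 0.052949809592123316
far mid [0.5741 0.0216] near(lip top z52) [0.4423 0.0459]
lid rect ((559.4992065429688, 188.54937744140625), (128.08848571777344, 96.62773895263672), 6.4137773513793945) [[490.5, 229.39999389648438], [501.29998779296875, 133.39999389648438], [628.5, 147.6999969482422], [617.7000122070312, 243.6999969482422]] z 0.009838913735490768
```

View pics/w2c.png

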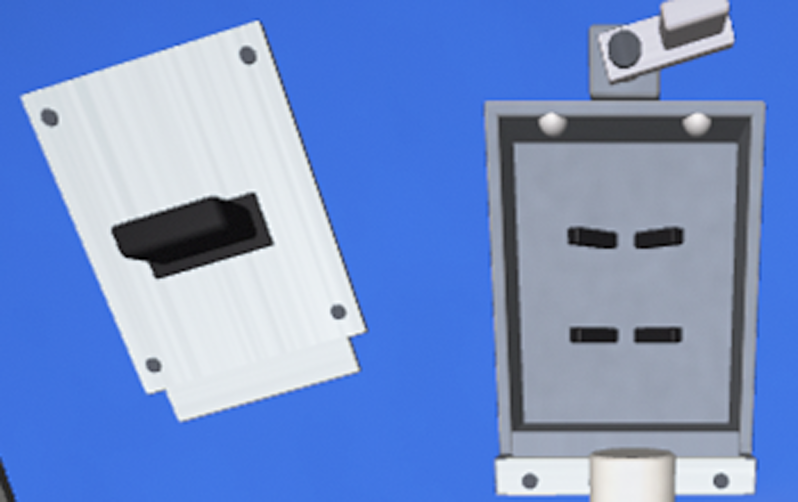

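Run:
```python
from h import *
w=dict(np.load("w2.npz")); st=r.get_state(); p=st["tool_pos"]; R=Ro.from_quat(st["eef_rot"])
ax=R.as_matrix()[:,0]; c=p+R.apply([0,0,-.0078])
for d in (.045,.026,-.026,-.045): print(d,proj(w,c+ax*d).round(1))
I=w["img"].astype(int); 
for v in (215,235,260,290):
    k=np.where((I[v].min(1)>150)&(abs(np.arange(640)-317)<35))[0]; print(v,k.min(),k.max(),(k.min()+k.max())/2)
o=np.array([.513,.0294,0]); a=np.radians(-8.5); ex=np.array([np.cos(a),np.sin(a),0]); ey=np.array([-ex[1],ex[0],0])
for n,u,h in (("pivot",(313.7,21),.0505),("armend mid",(361.5,14),.0505)):
    q=ray(w,u,h)-o; print(n,q@ex,q@ey)
print("proj pivot",proj(w,o+ex*.073+[0,0,.0505]),"saddle ctr",proj(w,o+ex*.0035+[0,0,.0215]))
```

```text
0.045 [316.4 201.4]
0.026 [316.4 244.8]
-0.026 [316.4 349.7]
-0.045 [316.4 383.8]
215 283 351 317.0
235 299 333 316.0
260 293 339 316.0
290 295 339 317.0
pivot 0.07340393557797838 -1.266693819849624e-05
armend mid 0.07789352304696864 -0.03501411278930157
proj pivot [313.68498588  21.62341968] saddle ctr [314.26942072 124.39249755]
```

Run:
```python
from h import *
e=plan([([.5165,.0289,.10],Rd(-8.5),4),([.5165,.0289,.055],Rd(-8.5),2)],q=.0005)
```

```text
T [[0.022, -0.0005, 0.02], [0.022, -0.0005, 0.02], [0.022, -0.0005, 0.02], [0.022, -0.0005, 0.02], [0.0, 0.0, 0.0225], [0.0, 0.0, 0.0225]] 
U [[0.0, 0.0, 0.0], [0.002, 0.0, 0.0], [0.0, 0.0, -0.002], [0.0, 0.0, 0.0], [0.0, 0.0, 0.0], [0.0, 0.0, 0.0]]
end [0.5165 0.029  0.0551] [ 0.989 -0.148  0.   ]
```

Call:
{"method": "servo_tool", "body": {
  "translation": [
    [0.022,-0.0005,0.02],
    [0.022,-0.0005,0.02],
    [0.022,-0.0005,0.02],
    [0.022,-0.0005,0.02],
    [0,0,0.0225],
    [0,0,0.0225],
    [0,0,0],
    [0,0,0]
  ],
  "turn": [
    [0,0,0],
    [0.002,0,0],
    [0,0,-0.002],
    [0,0,0],
    [0,0,0],
    [0,0,0],
    [0,0,0],
    [0,0,0]
  ]
}}

```text
clock: 7.45
tool_pos: [0.5168, 0.0296, 0.0561]
eef_rot: [0.997, -0.073, 0.001, -0.0]
contact_force: [-0.4, -0.4, -2.2]
opening: 0.233
finger_force: 25.0
```

Run:
```python
from h import *
e=plan([([.5165,.0289,.0155],Rd(-8.5),5)],q=.0005)
```

```text
T [[0.0, 0.0, 0.008], [0.0, 0.0005, 0.008], [0.0, 0.0, 0.0085], [0.0, 0.0, 0.008], [-0.0005, 0.0005, 0.008]] 
U [[0.0, 0.0, 0.0], [0.0, 0.0, 0.0], [0.0, 0.0, 0.002], [0.0, -0.002, 0.0], [0.0, 0.0, 0.0]]
end [0.5162 0.0287 0.0156] [ 0.989 -0.148 -0.   ]
```

Call:
{"method": "servo_tool", "body": {
  "translation": [
    [0,0,0.008],
    [0,0.0005,0.008],
    [0,0,0.0085],
    [0,0,0.008],
    [0,0.0005,0.008],
    [0,0,0],
    [0,0,0]
  ],
  "turn": [
    [0,0,0],
    [0,0,0],
    [0,0,0.002],
    [0,0,0],
    [0,0,0],
    [0,0,0],
    [0,0,0]
  ]
}}

```text
clock: 8.32
tool_pos: [0.5163, 0.0293, 0.0153]
eef_rot: [0.997, -0.074, 0.0, -0.0]
contact_force: [-0.2, 0.7, -2.4]
opening: 0.231
finger_force: 25.0
```

Call:
{"method": "servo_tool", "body": {
  "translation": [
    [0,0,0.001],
    [0,0,0.001],
    [0,0,0]
  ],
  "turn": [
    [0,0,0],
    [0,0,0],
    [0,0,0]
  ]
}}

```text
clock: 8.7
tool_pos: [0.5165, 0.0295, 0.0134]
eef_rot: [0.997, -0.073, 0.001, -0.0]
contact_force: [-0.1, 0.6, -1.3]
opening: 0.236
finger_force: 25.0
```

Call:
{"method": "servo_tool", "body": {
  "translation": [
    [0,0,0.0005],
    [0,0,0],
    [0,0,0],
    [0,0,0]
  ],
  "turn": [
    [0,0,0],
    [0,0,0],
    [0,0,0],
    [0,0,0]
  ],
  "grip": 0.4
}}

```text
clock: 9.2
tool_pos: [0.5163, 0.0293, 0.0127]
eef_rot: [0.997, -0.074, 0.0, -0.0]
contact_force: [-1.3, 0.4, 0.5]
opening: 0.397
finger_force: 0.0
```

Call:
{"method": "servo_tool", "body": {
  "translation": [
    [0,0,-0.01],
    [0,0,-0.02],
    [0,0,-0.03],
    [0,0,-0.04],
    [-0.03,0,-0.05],
    [-0.06,0,-0.01],
    [0,0,0],
    [0,0,0]
  ],
  "turn": [
    [0,0,0],
    [0,0,0],
    [0,0,0],
    [0,0,0],
    [0,0,0],
    [0,0,0],
    [0,0,0],
    [0,0,0]
  ]
}}

```text
clock: 10.2
tool_pos: [0.4281, 0.0426, 0.1733]
eef_rot: [0.997, -0.073, 0.002, -0.001]
contact_force: [0.1, -0.1, -0.9]
opening: 0.4
finger_force: 0.0
```

Run:
```python
from h import *
s=optics.snapshot("wrist"); np.savez("w3.npz",**s); cv2.imwrite("pics/w3.png",s["img"][:,:,::-1])
st=r.get_state(); print(st["tool_pos"],st["opening"],st["q"].round(2))
o=np.array([.513,.0294,0]); a=np.radians(-8.5); ex=np.array([np.cos(a),np.sin(a),0])
for x in (-.0415,.0035,.0485): print(proj(s,o+ex*x+[0,0,.021]).round(1))
```

```text
[0.42877536 0.04255325 0.17298619] 0.4015250324703888 [-0.24  0.57  0.05  2.21 -0.08  0.36 -1.83]
[317.4 176.4]
[317.5 123. ]
[317.6  65.2]
```

View pics/w3.png

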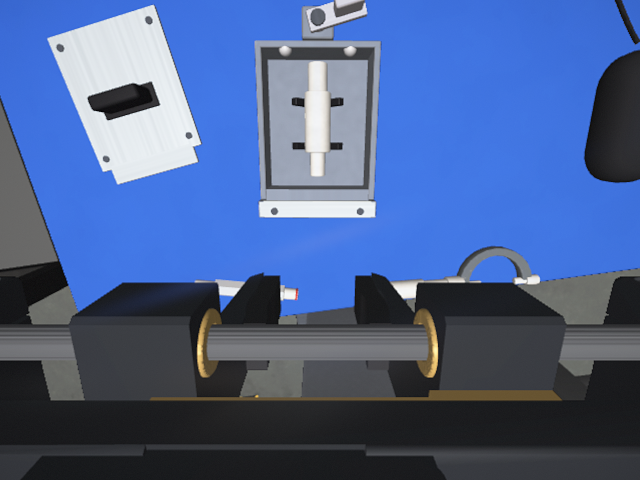

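The shaft lies straight in the saddles, centred at (317,120) with its ends at v 61 and 177, where the prediction was 65 and 176. Lid next.

Run:
```python
from h import *
plan([([.50,.165,.13],Rd(96.4),12),([.56,.1882,.075],Rd(96.4),4)],q=.0005)
```

```text
T [[0.0045, -0.011, 0.0035], [0.006, -0.01, 0.0035], [0.0075, -0.0095, 0.004], [0.0085, -0.008, 0.0035], [0.01, -0.006, 0.0035], [0.0105, -0.005, 0.0035], [0.0115, -0.0035, 0.0035], [0.0115, -0.0015, 0.004], [0.012, 0.0005, 0.0035], [0.0115, 0.002, 0.0035]] 
U [[0.0, 0.0, -0.152], [0.0, 0.0, -0.152], [0.0, 0.0, -0.154], [0.0, -0.002, -0.152], [0.0, 0.0, -0.152], [0.0, 0.0, -0.152], [0.002, 0.0, -0.154], [0.0, 0.0, -0.152], [0.0, 0.0, -0.152], [0.0, 0.0, -0.152]]
T [[0.011, 0.004, 0.0035], [0.0105, 0.0055, 0.0035], [0.004, 0.0155, 0.014], [0.0045, 0.0155, 0.0135], [0.004, 0.0155, 0.014], [0.004, 0.016, 0.0135]] 
U [[0.0, -0.002, -0.154], [0.0, 0.0, -0.152], [0.0, 0.0, 0.0], [0.0, 0.0, 0.0], [0.0, 0.0, 0.0], [0.0, 0.0, 0.0]]
end [0.5602 0.1882 0.0752] [-0.112  0.994 -0.001]
```

Call:
{"method": "servo_tool", "body": {
  "translation": [
    [0.0045,-0.011,0.0035],
    [0.006,-0.01,0.0035],
    [0.0075,-0.0095,0.004],
    [0.0085,-0.008,0.0035],
    [0.01,-0.006,0.0035],
    [0.0105,-0.005,0.0035],
    [0.0115,-0.0035,0.0035],
    [0.0115,-0.0015,0.004],
    [0.012,0.0005,0.0035],
    [0.0115,0.002,0.0035]
  ],
  "turn": [
    [0,0,-0.152],
    [0,0,-0.152],
    [0,0,-0.154],
    [0,-0.002,-0.152],
    [0,0,-0.152],
    [0,0,-0.152],
    [0.002,0,-0.154],
    [0,0,-0.152],
    [0,0,-0.152],
    [0,0,-0.152]
  ],
  "grip": 0.5
}}

```text
clock: 11.5
tool_pos: [0.4881, 0.1447, 0.1361]
eef_rot: [0.771, 0.637, -0.0, -0.001]
contact_force: [0.0, -1.0, -0.4]
opening: 0.501
finger_force: 0.0
```

Call:
{"method": "servo_tool", "body": {
  "translation": [
    [0.011,0.004,0.0035],
    [0.0105,0.0055,0.0035],
    [0.004,0.0155,0.014],
    [0.0045,0.0155,0.0135],
    [0.004,0.0155,0.014],
    [0.004,0.016,0.0135],
    [0,0,0],
    [0,0,0]
  ],
  "turn": [
    [0,-0.002,-0.154],
    [0,0,-0.152],
    [0,0,0],
    [0,0,0],
    [0,0,0],
    [0,0,0],
    [0,0,0],
    [0,0,0]
  ]
}}

```text
clock: 12.5
tool_pos: [0.5582, 0.1877, 0.0744]
eef_rot: [0.667, 0.745, -0.001, -0.001]
contact_force: [-0.1, -0.3, -0.1]
opening: 0.498
finger_force: 0.0
```

Run:
```python
from h import *
st=r.get_state(); print(st["clock"],st["q"].round(2),st["tool_pos"])
s=optics.snapshot("wrist"); np.savez("w4.npz",**s); cv2.imwrite("pics/w4.png",s["img"][:,:,::-1])
t=s["t"]; print(proj(s,[.56,.1882,.035]),proj(s,st["tool_pos"]))
plan([([.56,.1882,.013],Rd(96.4),5)],q=.0005)
```

```text
12.5 [-0.19  0.9  -0.38  1.79  0.56  0.57 -0.81] [0.55824817 0.18771385 0.07436763]
[320.10395422 263.55048929] [316.74636398 291.08579405]
T [[0.0, 0.0005, 0.0125], [0.0, 0.0005, 0.012], [0.0, 0.0, 0.0125], [0.0, 0.0005, 0.0125], [0.0005, 0.0005, 0.012]] 
U [[0.0, 0.0, 0.0], [-0.002, 0.0, 0.0], [0.0, 0.0, 0.0], [0.0, 0.0, 0.0], [0.0, 0.0, 0.0]]
end [0.56   0.1884 0.0132] [-0.111  0.994 -0.001]
```

View pics/w4.png

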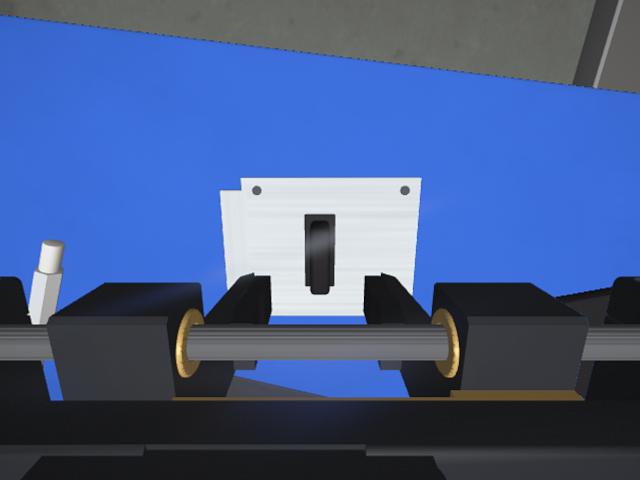

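The wrist view shows the rib between the fingers, top centred near u 320, v 258, with (320,263) predicted. The lid is square to the tool, so I'll descend.

Call:
{"method": "servo_tool", "body": {
  "translation": [
    [0,0.0005,0.0125],
    [0,0.0005,0.012],
    [0,0,0.0125],
    [0,0.0005,0.0125],
    [0.0005,0.0005,0.012],
    [0,0,0]
  ],
  "turn": [
    [0,0,0],
    [-0.002,0,0],
    [0,0,0],
    [0,0,0],
    [0,0,0],
    [0,0,0]
  ]
}}

```text
clock: 13.3
tool_pos: [0.5594, 0.1886, 0.0118]
eef_rot: [0.666, 0.746, -0.001, -0.0]
contact_force: [-0.1, 0.4, 0.5]
opening: 0.499
finger_force: 0.0
```

Call:
{"method": "servo_tool", "body": {
  "translation": [
    [0,0,0],
    [0,0,0],
    [0,0,0],
    [0,0,0],
    [0,0,0],
    [0,0,0]
  ],
  "turn": [
    [0,0,0],
    [0,0,0],
    [0,0,0],
    [0,0,0],
    [0,0,0],
    [0,0,0]
  ],
  "grip": 0.05,
  "grip_force": 40
}}

```text
clock: 14.05
tool_pos: [0.5602, 0.1887, 0.0133]
eef_rot: [0.666, 0.746, -0.0, 0.0]
contact_force: [-0.5, -0.9, 5.2]
opening: 0.133
finger_force: 40.0
```

Run:
```python
from h import *
plan([([.555,.1885,.035],Rd(96.4),2),([.50,.175,.115],Rd(96.4),5),([.518,.0285,.115],Rd(81.5,-14),9)],q=.0005)
```

```text
T [[0.0, -0.0025, -0.011], [0.0005, -0.0025, -0.0105], [-0.0015, -0.0115, -0.016], [-0.0015, -0.011, -0.016], [-0.0015, -0.0115, -0.016], [-0.0015, -0.011, -0.016], [-0.0015, -0.0115, -0.016], [-0.0165, 0.0, 0.0], [-0.0165, 0.001, 0.0], [-0.016, 0.001, 0.0]] 
U [[0.0, 0.0, 0.0], [0.0, 0.0, 0.0], [0.0, 0.0, 0.0], [0.0, 0.0, 0.0], [0.0, 0.0, 0.0], [0.0, 0.0, 0.0], [0.0, 0.0, 0.0], [-0.028, -0.004, 0.028], [-0.026, -0.002, 0.03], [-0.028, -0.004, 0.028]]
T [[-0.0165, 0.0015, 0.0005], [-0.016, 0.002, 0.0], [-0.0165, 0.0025, 0.0005], [-0.016, 0.003, 0.001], [-0.016, 0.0035, 0.0005], [-0.016, 0.0035, 0.001]] 
U [[-0.026, -0.004, 0.03], [-0.028, -0.004, 0.028], [-0.026, -0.002, 0.028], [-0.028, -0.004, 0.03], [-0.026, -0.004, 0.028], [-0.028, -0.004, 0.03]]
end [0.5178 0.0285 0.1148] [ 0.149  0.989 -0.001]
```

Call:
{"method": "servo_tool", "body": {
  "translation": [
    [0,-0.0025,-0.011],
    [0.0005,-0.0025,-0.0105],
    [-0.0015,-0.0115,-0.016],
    [-0.0015,-0.011,-0.016],
    [-0.0015,-0.0115,-0.016],
    [-0.0015,-0.011,-0.016],
    [-0.0015,-0.0115,-0.016],
    [-0.0165,0,0],
    [-0.0165,0.001,0],
    [-0.016,0.001,0]
  ],
  "turn": [
    [0,0,0],
    [0,0,0],
    [0,0,0],
    [0,0,0],
    [0,0,0],
    [0,0,0],
    [0,0,0],
    [-0.028,-0.004,0.028],
    [-0.026,-0.002,0.03],
    [-0.028,-0.004,0.028]
  ]
}}

```text
clock: 15.3
tool_pos: [0.5057, 0.1257, 0.1155]
eef_rot: [0.698, 0.715, 0.027, 0.031]
contact_force: [0.2, 0.5, -1.4]
opening: 0.132
finger_force: 40.0
```

Call:
{"method": "servo_tool", "body": {
  "translation": [
    [-0.0165,0.0015,0.0005],
    [-0.016,0.002,0],
    [-0.0165,0.0025,0.0005],
    [-0.016,0.003,0.001],
    [-0.016,0.0035,0.0005],
    [-0.016,0.0035,0.001],
    [0,0,0],
    [0,0,0]
  ],
  "turn": [
    [-0.026,-0.004,0.03],
    [-0.028,-0.004,0.028],
    [-0.026,-0.002,0.028],
    [-0.028,-0.004,0.03],
    [-0.026,-0.004,0.028],
    [-0.028,-0.004,0.03],
    [0,0,0],
    [0,0,0]
  ]
}}

```text
clock: 16.3
tool_pos: [0.5125, 0.0379, 0.1146]
eef_rot: [0.748, 0.656, 0.065, 0.081]
contact_force: [0.3, -0.1, -1.3]
opening: 0.136
finger_force: 40.0
```

```bash
cat >> h.py <<'E'
O=np.array([.513,.0294,0]); YAW=-8.5
EX=np.array([np.cos(np.radians(YAW)),np.sin(np.radians(YAW)),0]); EY=np.array([-EX[1],EX[0],0])
G=np.array([-.002,0,.013])   # TCP in the lid frame
def case(p): d=np.array(p)-O; return np.array([d@EX,d@EY,d[2]])
def world(c): return O+EX*c[0]+EY*c[1]+np.array([0,0,c[2]])
def lidrot(tilt): # lid -> case
    return Ro.from_rotvec([0,-np.radians(tilt),0])
def tcp(tip,tilt): # tip (x,y,z) in case, m -> TCP in world
    return world(np.array(tip)+lidrot(tilt).apply(G-np.array([-.066,0,.005])))
def where():
    st=r.get_state(); R=Ro.from_quat(st["eef_rot"]); a=Rd(81.5).inv()*R
    v=a.as_rotvec(); tl=-np.degrees(v[0]); print("tilt",tl.round(2),"off-axis deg",np.degrees(v).round(2))
    # lid frame in tool: tool x=lid y, tool y=lid x, z down
    f=lambda L: case(st["tool_pos"]+R.apply((np.array(L)-G)[[1,0,2]]*[1,1,-1]))*1000
    print("tip",f([-.066,0,.005]).round(1),"far",f([.06,0,.009]).round(1),"corner",f([-.047,0,0]).round(1),"F",st["contact_force"].round(1),"M",st["moment"].round(2),"open",round(st["opening"]*88,1),"clock",st["clock"])
E
python3 - <<'E'
from h import *
where()
s=optics.snapshot("side"); cv2.imwrite("pics/s5.png",cv2.resize(s["img"][180:320,230:430,::-1],None,fx=3.5,fy=3.5,interpolation=cv2.INTER_CUBIC))
plan([(tcp([-.053,0,.055],14),Rd(81.5,-14),5),(tcp([-.053,0,.0435],14),Rd(81.5,-14),3)],q=.0005)
E
```

```text
tilt 11.91 off-axis deg [-11.91  -0.4   -1.02]
tip [-62.7   7.2  93.6] far [ 59.7   9.5 123.5] corner [-43.1   7.5  92.6] F [ 0.3 -0.1 -1.3] M [ 0.02  0.21 -0.01] open 12.0 clock 16.3
T [[-0.0015, 0.0, 0.0075], [-0.002, 0.0005, 0.0075], [-0.0015, 0.0, 0.0075], [-0.0015, 0.0, 0.0075], [-0.002, 0.0, 0.0075], [0.0, -0.001, 0.0035], [0.0, -0.001, 0.004], [0.0, -0.001, 0.0035]] 
U [[-0.008, 0.0, 0.004], [-0.006, 0.002, 0.004], [-0.008, 0.0, 0.004], [-0.008, 0.002, 0.002], [-0.006, 0.0, 0.004], [0.0, 0.0, 0.0], [0.0, 0.0, 0.0], [0.0, 0.0, 0.0]]
end [0.5198 0.0282 0.0668] [ 0.147  0.989 -0.001]
```

View pics/s5.png

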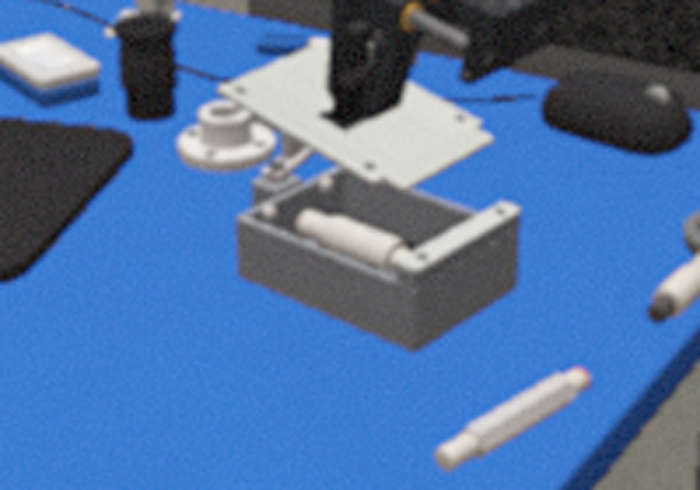

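The side view shows the lid held above the case with the tongue end low, and the shaft lying in place. The arm lagged slightly on that move, so I'll correct and lower in small steps.

Call:
{"method": "servo_tool", "body": {
  "translation": [
    [-0.0015,0,0.0075],
    [-0.002,0.0005,0.0075],
    [-0.0015,0,0.0075],
    [-0.0015,0,0.0075],
    [-0.002,0,0.0075],
    [0,0,0],
    [0,0,0]
  ],
  "turn": [
    [-0.008,0,0.004],
    [-0.006,0.002,0.004],
    [-0.008,0,0.004],
    [-0.008,0.002,0.002],
    [-0.006,0,0.004],
    [0,0,0],
    [0,0,0]
  ]
}}

```text
clock: 17.23
tool_pos: [0.5192, 0.0277, 0.0793]
eef_rot: [0.752, 0.649, 0.077, 0.092]
contact_force: [-0.9, -0.1, -2.1]
opening: 0.136
finger_force: 40.0
```

Run:
```python
from h import *
where()
plan([(tcp([-.0535,0,.055],14),Rd(81.5,-14),3),(tcp([-.0535,0,.0445],14),Rd(81.5,-14),3)],q=.0005)
```

```text
tilt 13.81 off-axis deg [-13.81  -0.19  -0.08]
tip [-53.8  -0.9  56.3] far [67.6 -0.7 90.2] corner [-34.2  -0.9  55.9] F [-0.9 -0.1 -2.1] M [0.03 0.24 0.01] open 12.0 clock 17.225
T [[0.0005, 0.0, 0.0005], [0.0, 0.0, 0.0], [0.0005, 0.0, 0.0005], [0.0, -0.001, 0.0035], [0.0, -0.0005, 0.0035], [0.0, -0.001, 0.0035]] 
U [[-0.002, 0.002, 0.0], [0.0, 0.0, 0.002], [-0.002, 0.002, 0.0], [0.0, 0.0, 0.0], [0.0, 0.0, 0.0], [0.0, 0.0, 0.0]]
end [0.5198 0.0286 0.0675] [0.148 0.989 0.001]
```

Call:
{"method": "servo_tool", "body": {
  "translation": [
    [0.0005,0,0.0005],
    [0,0,0],
    [0.0005,0,0.0005],
    [0,-0.001,0.0035],
    [0,-0.0005,0.0035],
    [0,-0.001,0.0035],
    [0,0,0]
  ],
  "turn": [
    [-0.002,0.002,0],
    [0,0,0.002],
    [-0.002,0.002,0],
    [0,0,0],
    [0,0,0],
    [0,0,0],
    [0,0,0]
  ]
}}

```text
clock: 18.1
tool_pos: [0.5195, 0.0282, 0.0669]
eef_rot: [0.752, 0.648, 0.08, 0.092]
contact_force: [-0.1, 0.0, -2.4]
opening: 0.131
finger_force: 40.0
```

Run:
```python
from h import *
where()
s=optics.snapshot("side"); cv2.imwrite("pics/s6.png",cv2.resize(s["img"][200:310,270:430,::-1],None,fx=5,fy=5,interpolation=cv2.INTER_CUBIC))
for n,c in (("liptop near corners",(-.0625,.043,.052)),("tip L",(-.0535,.04,.0445))): print(n,(proj(s,world(c))-[270,200])*5)
plan([(tcp([-.0535,0,.0415],14),Rd(81.5,-14),2),(tcp([-.0635,0,.0415],14),Rd(81.5,-14),4)],q=.0005)
```

```text
tilt 14.01 off-axis deg [-14.01   0.05   0.03]
tip [-53.6  -0.1  43.7] far [67.7 -0.2 78. ] corner [-33.9  -0.1  43.4] F [-0.1  0.  -2.4] M [ 0.02  0.27 -0.  ] open 11.5 clock 18.1
liptop near corners [374.86108943 272.98819325]
tip L [361.13384482 280.3691096 ]
T [[0.0, -0.0005, 0.001], [0.0, 0.0, 0.0015], [0.0, -0.0025, -0.0005], [0.0, -0.0025, -0.001], [0.0, -0.0025, -0.0005], [0.0, -0.0025, -0.0005]] 
U [[0.0, 0.0, 0.0], [0.0, 0.0, 0.0], [0.0, 0.0, 0.0], [0.0, 0.0, 0.0], [0.0, 0.0, 0.0], [0.0, 0.0, 0.0]]
end [0.5095 0.0298 0.0646] [0.148 0.989 0.001]
```

View pics/s6.png

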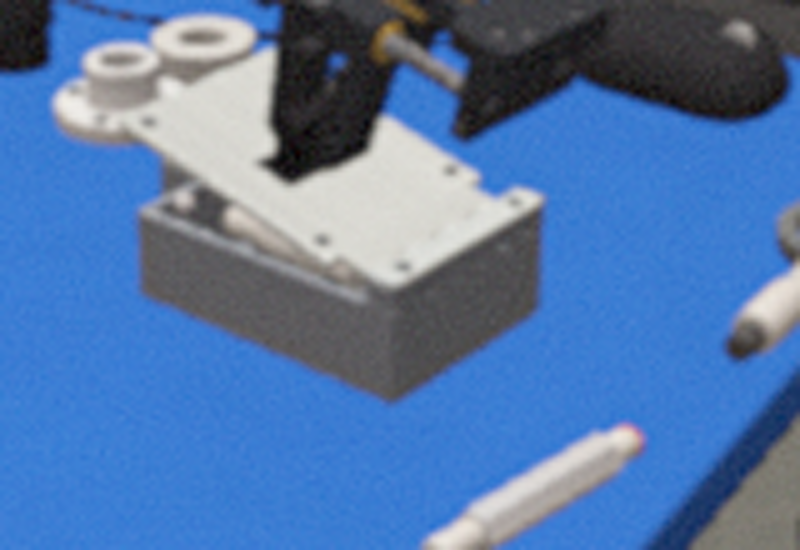

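The side view shows the tilted lid with the tongue just above the ledge in front of the lip. I'll feel down for the ledge.

Call:
{"method": "servo_tool", "body": {
  "translation": [
    [0,-0.0005,0.001],
    [0,0,0.001],
    [0,0,0]
  ],
  "turn": [
    [0,0,0],
    [0,0,0],
    [0,0,0]
  ]
}}

```text
clock: 18.52
tool_pos: [0.5198, 0.0283, 0.0653]
eef_rot: [0.752, 0.648, 0.08, 0.092]
contact_force: [-0.5, 0.5, -1.6]
opening: 0.133
finger_force: 40.0
```

Call:
{"method": "servo_tool", "body": {
  "translation": [
    [0,0,0.001],
    [0,0,0]
  ],
  "turn": [
    [0,0,0],
    [0,0,0]
  ]
}}

```text
clock: 18.77
tool_pos: [0.52, 0.0283, 0.0643]
eef_rot: [0.752, 0.648, 0.08, 0.092]
contact_force: [-0.6, 0.6, -1.0]
opening: 0.135
finger_force: 40.0
```

Call:
{"method": "servo_tool", "body": {
  "translation": [
    [0,0,0.001],
    [0,0,0]
  ],
  "turn": [
    [0,0,0],
    [0,0,0]
  ]
}}

```text
clock: 19.02
tool_pos: [0.5203, 0.0283, 0.0634]
eef_rot: [0.752, 0.648, 0.08, 0.092]
contact_force: [-0.8, 0.1, -0.8]
opening: 0.127
finger_force: 40.0
```

Call:
{"method": "servo_tool", "body": {
  "translation": [
    [0,0,0.001],
    [0,0,0]
  ],
  "turn": [
    [0,0,0],
    [0,0,0]
  ]
}}

```text
clock: 19.27
tool_pos: [0.5206, 0.0282, 0.0628]
eef_rot: [0.752, 0.648, 0.08, 0.093]
contact_force: [-0.5, -0.0, 4.9]
opening: 0.131
finger_force: 40.2
```

```bash
python3 -c "
from h import *
where()"
```

```text
tilt 14.09 off-axis deg [-14.09   0.06   0.02]
tip [-52.5   0.   39.4] far [68.8 -0.1 74. ] corner [-32.8   0.   39.2] F [-0.5 -0.   4.9] M [-0.06  0.48 -0.02] open 11.5 clock 19.275
```

Call:
{"method": "servo_tool", "body": {
  "translation": [
    [0,0,-0.0015],
    [0,-0.0024,-0.0006],
    [0,-0.0024,-0.0006],
    [0,-0.0024,-0.0006],
    [0,0,0]
  ],
  "turn": [
    [0,0,0],
    [0,0,0],
    [0,0,0],
    [0,0,0],
    [0,0,0]
  ]
}}

```text
clock: 19.9
tool_pos: [0.5124, 0.0294, 0.0637]
eef_rot: [0.752, 0.648, 0.08, 0.092]
contact_force: [-0.0, 1.7, -2.0]
opening: 0.132
finger_force: 40.0
```

Call:
{"method": "servo_tool", "body": {
  "translation": [
    [0,-0.0024,-0.0006],
    [0,-0.0019,-0.0005],
    [0,0,0]
  ],
  "turn": [
    [0,0,0],
    [0,0,0],
    [0,0,0]
  ]
}}

```text
clock: 20.27
tool_pos: [0.5082, 0.0301, 0.0639]
eef_rot: [0.752, 0.648, 0.08, 0.092]
contact_force: [-0.1, -0.4, -2.2]
opening: 0.131
finger_force: 40.0
```

```bash
python3 -c "
from h import *
where()"
```

```text
tilt 14.04 off-axis deg [-1.404e+01  6.000e-02  1.000e-02]
tip [-65.   -0.   40.6] far [56.2 -0.1 75. ] corner [-45.4  -0.   40.3] F [-0.1 -0.4 -2.2] M [0.01 0.2  0.04] open 11.5 clock 20.275
```

```bash
python3 -c "
from h import *
plan([(tcp([-.066,0,.0405],14),Rd(81.5,-14),1)]+[(tcp([-.066,0,.0402],a),Rd(81.5,-a),1) for a in (12,10,8,6.5,5)],q=.0002)"
```

```text
T [[0.0, -0.001, -0.0002], [0.0, 0.0002, 0.0026], [0.0, 0.0002, 0.0022], [0.0, 0.0004, 0.0022], [0.0, 0.0, 0.0018], [0.0, 0.0002, 0.0016]] 
U [[0.0, 0.0, 0.0], [0.036, 0.0, 0.0], [0.034, 0.0, 0.0], [0.036, 0.0, 0.0], [0.026, 0.0, 0.0], [0.026, -0.002, 0.0]]
end [0.51   0.0298 0.0538] [ 0.148  0.989 -0.001]
```

Call:
{"method": "servo_tool", "body": {
  "translation": [
    [0,-0.001,-0.0002],
    [0,0.0002,0.0026],
    [0,0.0002,0.0022],
    [0,0,0]
  ],
  "turn": [
    [0,0,0],
    [0.036,0,0],
    [0.034,0,0],
    [0,0,0]
  ]
}}

```text
clock: 20.78
tool_pos: [0.5098, 0.0299, 0.0595]
eef_rot: [0.755, 0.65, 0.058, 0.067]
contact_force: [0.7, 0.4, -1.8]
opening: 0.133
finger_force: 40.0
```

Call:
{"method": "servo_tool", "body": {
  "translation": [
    [0,0.0004,0.0022],
    [0,0,0.0018],
    [0,0.0002,0.0016],
    [0,0,0]
  ],
  "turn": [
    [0.036,0,0],
    [0.026,0,0],
    [0.026,0,0],
    [0,0,0]
  ]
}}

```text
clock: 21.28
tool_pos: [0.5124, 0.0285, 0.0542]
eef_rot: [0.758, 0.651, 0.033, 0.038]
contact_force: [1.8, -1.2, 2.0]
opening: 0.131
finger_force: 40.1
```

```bash
python3 -c "
from h import *
where()
plan([(tcp([-.066,0,.0402],a),Rd(81.5,-a),1) for a in (4,3,2.2)],q=.0002)"
```

```text
tilt 5.78 off-axis deg [-5.78  0.    0.16]
tip [-63.3  -0.8  39.8] far [61.6 -1.2 56.5] corner [-43.9  -0.9  36.8] F [ 1.8 -1.2  2. ] M [-0.28 -0.14  0.03] open 11.5 clock 21.275
T [[0.001, -0.0024, 0.0014], [0.0, 0.0002, 0.001], [0.0, 0.0, 0.001]] 
U [[0.032, 0.0, -0.002], [0.016, 0.0, 0.0], [0.014, 0.0, 0.0]]
end [0.5106 0.0298 0.0506] [0.149 0.989 0.   ]
```

Call:
{"method": "servo_tool", "body": {
  "translation": [
    [0,-0.0015,0],
    [0.0003,-0.0008,0.0014],
    [0,0,0.001],
    [0,0,0]
  ],
  "turn": [
    [0,0,0],
    [0.032,0,-0.002],
    [0.016,0,0],
    [0,0,0]
  ]
}}

```text
clock: 21.78
tool_pos: [0.5098, 0.0298, 0.0513]
eef_rot: [0.757, 0.653, 0.017, 0.02]
contact_force: [0.8, -0.6, 1.2]
opening: 0.13
finger_force: 40.0
```

```bash
python3 -c "
from h import *
where()
s=optics.snapshot('side'); cv2.imwrite('pics/s7.png',cv2.resize(s['img'][200:310,270:430,::-1],None,fx=5,fy=5,interpolation=cv2.INTER_CUBIC))"
```

```text
tilt 3.0 off-axis deg [-3.    0.   -0.06]
tip [-66.7  -0.1  40. ] far [58.9  0.  50.6] corner [-47.5  -0.1  36. ] F [ 0.8 -0.6  1.2] M [-0.14 -0.06 -0.02] open 11.5 clock 21.775
```

View pics/s7.png

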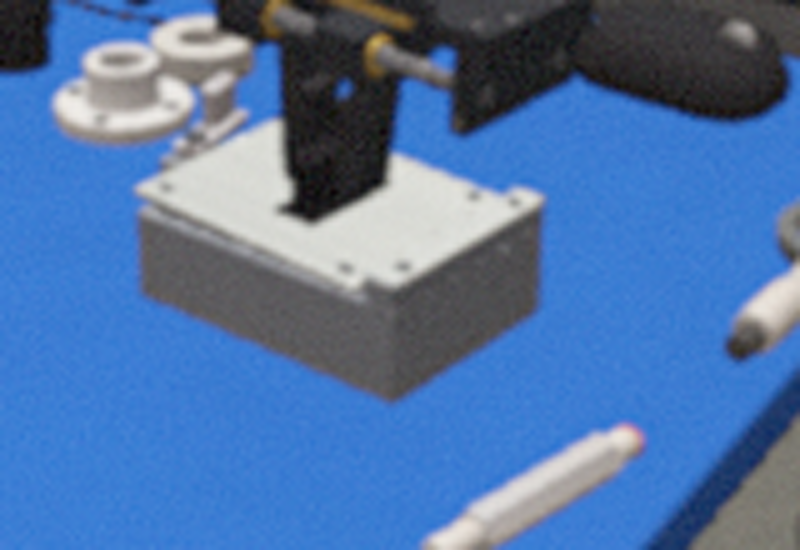

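The tongue is under the lip and the far edge is slightly proud, so I'll lower a bit more and release. That was the last of my picture views, so further checks are by numbers.

Call:
{"method": "servo_tool", "body": {
  "translation": [
    [0,0,0.001],
    [0,0,0]
  ],
  "turn": [
    [0.014,0,0],
    [0,0,0]
  ]
}}

```text
clock: 22.08
tool_pos: [0.5098, 0.0299, 0.0504]
eef_rot: [0.757, 0.653, 0.012, 0.014]
contact_force: [-0.3, 0.0, 1.7]
opening: 0.132
finger_force: 40.0
```

Call:
{"method": "servo_tool", "body": {
  "translation": [
    [0,0,0],
    [0,0,0],
    [0,0,0],
    [0,0,-0.02],
    [0,0,-0.03],
    [0,0,0]
  ],
  "turn": [
    [0,0,0],
    [0,0,0],
    [0,0,0],
    [0,0,0],
    [0,0,0],
    [0,0,0]
  ],
  "grip": 0.4
}}

```text
clock: 22.82
tool_pos: [0.5094, 0.0304, 0.1019]
eef_rot: [0.757, 0.653, 0.014, 0.015]
contact_force: [0.4, -0.5, -0.5]
opening: 0.402
finger_force: 0.0
```

```bash
python3 -c "
from h import *
print(r.get_state()['tool_pos'])
# press point: case (45,0); lid top z ~ .047
plan([(world([.044,0,.085]),Rd(81.5),4),(world([.044,0,.056]),Rd(81.5),3)],q=.0005)"
```

```text
[0.5094206  0.03036431 0.10191378]
T [[0.0, 0.0115, 0.0045], [0.0, 0.012, 0.005], [-0.0005, 0.012, 0.0045], [0.0, 0.0115, 0.004], [0.0, 0.0, 0.0095], [0.0, 0.0, 0.01], [0.0, 0.0, 0.0095]] 
U [[0.01, 0.0, 0.0], [0.01, 0.0, 0.0], [0.012, -0.002, 0.0], [0.01, 0.0, 0.0], [0.0, 0.0, 0.0], [0.0, 0.0, 0.0], [0.0, 0.0, 0.0]]
end [0.5563 0.0229 0.0561] [ 0.147  0.989 -0.   ]
```

Call:
{"method": "servo_tool", "body": {
  "translation": [
    [0,0.0115,0.0045],
    [0,0.012,0.005],
    [-0.0005,0.012,0.0045],
    [0,0.0115,0.004],
    [0,0,0],
    [0,0,0.0095],
    [0,0,0.01],
    [0,0,0.006],
    [0,0,0]
  ],
  "turn": [
    [0.01,0,0],
    [0.01,0,0],
    [0.012,-0.002,0],
    [0.01,0,0],
    [0,0,0],
    [0,0,0],
    [0,0,0],
    [0,0,0],
    [0,0,0]
  ],
  "grip": 0
}}

```text
clock: 23.95
tool_pos: [0.5545, 0.0226, 0.0574]
eef_rot: [0.757, 0.653, -0.002, -0.001]
contact_force: [-0.4, -0.3, 0.3]
opening: 0.004
finger_force: 0.0
```

```bash
cat > lid.py <<'E'
from h import *
import sys
for n in ("side","top"):
    s=optics.snapshot(n); W=cloud(s); C=np.stack([(W-O)@EX,(W-O)@EY,W[:,:,2]],-1)*1000
    bright=s["img"].min(2)>150
    def med(x0,x1,y0,y1): 
        k=(C[:,:,0]>x0)&(C[:,:,0]<x1)&(abs(C[:,:,1])>y0)&(abs(C[:,:,1])<y1)&(C[:,:,2]>25)&(C[:,:,2]<62)&bright; return np.nanmedian(C[:,:,2][k]).round(1),k.sum()
    print(n,"near z",med(-45,-25,0,40),"mid",med(5,25,22,40),"far z",med(42,60,25,44),"lip",med(-71,-59,0,45))
E
python3 lid.py; python3 -c "
from h import *
s=r.get_state();print(case(s['tool_pos']).round(4),s['contact_force'])"
```

```text
side near z (np.float64(46.6), np.int64(199)) mid (np.float64(48.4), np.int64(41)) far z (np.float64(49.2), np.int64(50)) lip (np.float64(53.6), np.int64(120))
top near z (np.float64(46.3), np.int64(9)) mid (np.float64(47.2), np.int64(61)) far z (np.float64(50.0), np.int64(1)) lip (np.float64(53.0), np.int64(345))
[ 0.0426 -0.0004  0.0581] [-0.81894842 -0.52512657  0.1937298 ]
```

Call:
{"method": "servo_tool", "body": {
  "translation": [
    [0,0,0.004],
    [0,0,0.004],
    [0,0,0.002],
    [0,0,0]
  ],
  "turn": [
    [0,0,0],
    [0,0,0],
    [0,0,0],
    [0,0,0]
  ]
}}

```text
clock: 24.55
tool_pos: [0.5548, 0.0226, 0.0479]
eef_rot: [0.757, 0.653, -0.002, -0.001]
contact_force: [-0.9, 0.1, -0.2]
opening: 0.004
finger_force: 0.0
```

Call:
{"method": "servo_tool", "body": {
  "translation": [
    [0,0,0.0015],
    [0,0,0.0015],
    [0,0,0]
  ],
  "turn": [
    [0,0,0],
    [0,0,0],
    [0,0,0]
  ]
}}

```text
clock: 24.92
tool_pos: [0.5552, 0.0226, 0.0452]
eef_rot: [0.757, 0.653, -0.002, -0.001]
contact_force: [-0.5, 0.4, 0.7]
opening: 0.01
finger_force: 0.0
```

Call:
{"method": "servo_tool", "body": {
  "translation": [
    [0,0,0.0015],
    [0,0,0]
  ],
  "turn": [
    [0,0,0],
    [0,0,0]
  ]
}}

```text
clock: 25.18
tool_pos: [0.5553, 0.0226, 0.0445]
eef_rot: [0.757, 0.653, -0.002, -0.0]
contact_force: [-1.3, -0.8, 11.1]
opening: 0.003
finger_force: 5.2
```

Call:
{"method": "servo_tool", "body": {
  "translation": [
    [0,0,0.0015],
    [0,0,0]
  ],
  "turn": [
    [0,0,0],
    [0,0,0]
  ]
}}

```text
clock: 25.42
tool_pos: [0.5553, 0.0226, 0.0444]
eef_rot: [0.757, 0.653, -0.002, 0.0]
contact_force: [-4.5, -1.4, 23.9]
opening: 0.004
finger_force: 11.7
```

```bash
python3 lid.py
```

```text
side near z (np.float64(45.5), np.int64(184)) mid (np.float64(45.6), np.int64(42)) far z (np.float64(45.4), np.int64(45)) lip (np.float64(53.5), np.int64(113))
top near z (np.float64(43.6), np.int64(14)) mid (np.float64(44.9), np.int64(54)) far z (np.float64(nan), np.int64(0)) lip (np.float64(52.9), np.int64(344))
  return np.nanmean(a, axis, out=out, keepdims=keepdims)
```

Call:
{"method": "servo_tool", "body": {
  "translation": [
    [0,0,-0.004],
    [0,0,-0.03],
    [0,-0.04,-0.05],
    [-0.06,0,0],
    [-0.06,0,0],
    [0,0,0]
  ],
  "turn": [
    [0,0,0],
    [0,0,0],
    [0,0,0],
    [0,0,0],
    [0,0,0],
    [0,0,0]
  ]
}}

```text
clock: 26.28
tool_pos: [0.4972, -0.0971, 0.1244]
eef_rot: [0.761, 0.649, -0.004, -0.0]
contact_force: [0.1, 1.0, 0.3]
opening: 0.001
finger_force: 0.0
```

```bash
python3 lid.py
python3 - <<'E'
from h import *
for n in ("top","wrist"):
    s=optics.snapshot(n); np.savez(f"{n}9.npz",**s); W=cloud(s); C=np.stack([(W-O)@EX,(W-O)@EY,W[:,:,2]],-1)*1000
    k=(C[:,:,0]>-45)&(C[:,:,0]<58)&(abs(C[:,:,1])<42)&(C[:,:,2]>38)&(C[:,:,2]<52)&((abs(C[:,:,1])>25)|(C[:,:,0]>25)|(C[:,:,0]<-25))
    if k.sum()>50:
        P=C[k]; A=np.c_[P[:,:2],np.ones(len(P))]; print(n,k.sum(),"plane slope x,y deg, z0",np.degrees(np.linalg.lstsq(A,P[:,2],rcond=None)[0][:2]),np.linalg.lstsq(A,P[:,2],rcond=None)[0][2])
    for x0,x1 in ((-71,-59),(-45,-25),(5,25),(30,45),(45,58)):
        q=(C[:,:,0]>x0)&(C[:,:,0]<x1)&(abs(C[:,:,1])<42)&(C[:,:,2]>38)&(C[:,:,2]<60)
        print(x0,q.sum(),np.nanmedian(C[:,:,2][q]))
E
```

```text
side near z (np.float64(45.7), np.int64(189)) mid (np.float64(45.8), np.int64(40)) far z (np.float64(45.6), np.int64(63)) lip (np.float64(53.3), np.int64(120))
top near z (np.float64(45.0), np.int64(509)) mid (np.float64(45.3), np.int64(226)) far z (np.float64(45.3), np.int64(206)) lip (np.float64(53.0), np.int64(342))
top 1972 plane slope x,y deg, z0 [0.0150208  0.08469589] 45.18650085433731
-71 333 53.15929136918225
-45 544 45.26420095110089
5 526 45.371333858564164
30 402 45.20483601960298
45 345 45.2484693483083
wrist 14393 plane slope x,y deg, z0 [-0.02231912 -0.04560161] 44.96655857890584
-71 2786 52.97141147526081
-45 4220 44.98806006635212
5 4252 45.00250745561955
30 3175 44.95473290705588
45 2740 44.96638399488661
```

The lid is flush: level to 0.03°, and its top is 8.0 mm below the lip's, as it should be. Next I'll measure the catch fin.

```bash
cat > fin.py <<'E'
from h import *
import sys
s=dict(np.load(sys.argv[1])) if sys.argv[1].endswith("npz") else optics.snapshot(sys.argv[1])
W=cloud(s); C=np.stack([(W-O)@EX,(W-O)@EY,W[:,:,2]],-1)*1000
for z0,z1 in ((47,55),(64,74)):
    q=(np.hypot(C[:,:,0]-73.4,C[:,:,1])<40)&((C[:,:,0]>64)|(z0>60))&(C[:,:,2]>z0)&(C[:,:,2]<z1)
    if q.sum()>5:
        P=C[q]; m=P.mean(0); print(z0,q.sum(),m.round(1),P.min(0).round(1),P.max(0).round(1),"angle",np.pi+np.arctan2(m[1],m[0]-73.4) if m[1]>0 else np.arctan2(-m[1],-(m[0]-73.4)), "minrect",cv2.minAreaRect(P[:,:2].astype(np.float32)))
E
python3 fin.py wrist9.npz; python3 fin.py top9.npz; python3 -c "
from h import *
s=r.get_state();print(case(s['tool_pos']),s['q'].round(2))"
```

```text
47 1218 [ 73.3 -10.4  51.7] [ 64.3 -34.9  47.1] [88.   9.2 55. ] angle 1.5636991199654486 minrect ((76.22822570800781, -13.030742645263672), (15.020092964172363, 42.250640869140625), 14.576885223388672)
64 618 [ 77.6 -21.1  68.8] [ 72.2 -31.1  64.1] [ 84.2 -10.8  71.1] angle 1.7674134750858324 minrect ((78.06735229492188, -20.99114990234375), (8.827166557312012, 19.897205352783203), 13.395310401916504)
47 122 [ 75.3 -11.1  52. ] [ 65.4 -35.1  47. ] [89.3  8.7 54.9] angle 1.7418143298629671 minrect ((76.97559356689453, -13.046333312988281), (14.31476879119873, 46.15422821044922), 16.012178421020508)
64 56 [ 79.3 -22.5  69.3] [ 74.4 -32.   64.6] [ 85.6 -12.8  72.9] angle 1.8263361606245299 minrect ((79.3883056640625, -22.466310501098633), (8.040643692016602, 19.426790237426758), 16.164039611816406)
[ 0.004193   -0.11851414  0.12521765] [ 0.46  0.79 -0.63  2.    0.8   0.62 -0.86]
```

```bash
cat >> h.py <<'E'
def catchpose(th,z,rad=.024):
    h=np.pi+th; return world([.0734+rad*np.cos(h),rad*np.sin(h),z]),Rd(np.degrees(h)+YAW-180)
E
python3 -c "
from h import *
p,R=catchpose(1.79,.10); p2,_=catchpose(1.79,.078)
plan([(p,R,5),(p2,R,2)],q=.0005)"
```

```text
T [[0.019, 0.015, 0.005], [0.0185, 0.0155, 0.005], [0.0175, 0.017, 0.005], [0.0165, 0.017, 0.005], [0.0165, 0.018, 0.005], [0.0, 0.0, 0.011], [0.0, 0.0, 0.011]] 
U [[0.0, 0.0, -0.044], [-0.002, 0.0, -0.042], [0.0, 0.0, -0.044], [0.0, 0.0, -0.042], [-0.002, 0.0, -0.044], [0.0, 0.0, 0.0], [0.0, 0.0, 0.0]]
end [ 0.5873 -0.0053  0.0781] [-0.071  0.997  0.   ]
```

Call:
{"method": "servo_tool", "body": {
  "translation": [
    [0.019,0.015,0.005],
    [0.0185,0.0155,0.005],
    [0.0175,0.017,0.005],
    [0.0165,0.017,0.005],
    [0.0165,0.018,0.005],
    [0,0,0.01],
    [0,0,0.01],
    [0,0,0],
    [0,0,0]
  ],
  "turn": [
    [0,0,-0.044],
    [-0.002,0,-0.042],
    [0,0,-0.044],
    [0,0,-0.042],
    [-0.002,0,-0.044],
    [0,0,0],
    [0,0,0],
    [0,0,0],
    [0,0,0]
  ],
  "grip": 0.32,
  "grip_force": 6
}}

```text
clock: 27.6
tool_pos: [0.5865, -0.0081, 0.0799]
eef_rot: [0.683, 0.731, -0.001, 0.001]
contact_force: [0.6, 0.2, -0.3]
opening: 0.319
finger_force: 0.0
```

```bash
python3 -c "
from h import *
s=r.get_state();print(case(s['tool_pos']).round(4),s['opening'])
p,R=catchpose(1.79,.056)
plan([(p,R,4)],q=.0005)"; python3 fin.py wrist
```

```text
[ 0.0783 -0.0262  0.0799] 0.3190789825359512
T [[0.0005, 0.0, 0.006], [0.001, 0.0005, 0.006], [0.0005, 0.0, 0.006], [0.0005, 0.0005, 0.006]] 
U [[0.0, 0.0, 0.0], [0.0, 0.0, -0.002], [0.0, 0.002, 0.0], [0.0, 0.0, 0.0]]
end [ 0.5874 -0.0055  0.0559] [-0.07   0.998  0.   ]
47 1265 [75.  -7.5 52. ] [ 64.3 -34.6  47. ] [88.3  8.9 55. ] angle 1.780037656051046 minrect ((76.35490417480469, -12.897802352905273), (14.030051231384277, 42.42323684692383), 15.49171257019043)
64 605 [ 78.3 -19.7  69.1] [ 72.4 -30.6  64. ] [ 84.5 -10.4  71. ] angle 1.8129788528922945 minrect ((78.45886993408203, -20.44388198852539), (7.99186897277832, 20.207958221435547), 15.490546226501465)
```

Call:
{"method": "servo_tool", "body": {
  "translation": [
    [0.0005,0,0.006],
    [0.001,0.0005,0.006],
    [0.0005,0,0.006],
    [0.0005,0.0005,0.006],
    [0,0,0]
  ],
  "turn": [
    [0,0,0],
    [0,0,-0.002],
    [0,0.002,0],
    [0,0,0],
    [0,0,0]
  ]
}}

```text
clock: 28.28
tool_pos: [0.5874, -0.0048, 0.0552]
eef_rot: [0.682, 0.732, -0.0, -0.001]
contact_force: [0.1, -0.2, -0.2]
opening: 0.321
finger_force: 0.0
```

Call:
{"method": "servo_tool", "body": {
  "translation": [
    [0,0,0],
    [0,0,0],
    [0,0,0],
    [0,0,0]
  ],
  "turn": [
    [0,0,0],
    [0,0,0],
    [0,0,0],
    [0,0,0]
  ],
  "grip": 0.03
}}

```text
clock: 28.78
tool_pos: [0.5874, -0.0049, 0.056]
eef_rot: [0.682, 0.732, 0.0, -0.0]
contact_force: [-1.2, 0.0, 3.0]
opening: 0.096
finger_force: 6.0
```

```bash
python3 -c "
from h import *
s=r.get_state();print(case(s['tool_pos']).round(4),s['opening']*88,s['finger_force'],s['contact_force'])
plan([catchpose(1.79-i*.0925,.056)+(1,) for i in range(1,21)],q=.0005)"
```

```text
[ 0.0787 -0.0229  0.056 ] 8.484310641460759 5.954713672399521 [-1.19841925  0.04659163  2.99821946]
T [[-0.0005, -0.0025, 0.0], [0.0, -0.002, 0.0], [0.0005, -0.0025, 0.0], [0.0, -0.002, 0.0], [0.0, -0.0025, 0.0], [0.0, -0.002, 0.0], [0.0, -0.002, 0.0], [0.0005, -0.0025, 0.0], [0.0, -0.002, 0.0], [0.0, -0.0025, 0.0]] 
U [[0.0, 0.0, 0.092], [0.0, 0.0, 0.094], [0.0, 0.0, 0.092], [0.0, 0.0, 0.092], [0.0, 0.0, 0.092], [0.0, 0.0, 0.094], [0.0, 0.0, 0.092], [0.0, 0.0, 0.092], [0.0, 0.0, 0.092], [0.0, 0.0, 0.094]]
T [[0.0, -0.002, 0.0], [0.0, -0.0025, 0.0], [0.0005, -0.002, 0.0], [0.0, -0.0025, 0.0], [0.0, -0.002, 0.0], [0.0, -0.002, 0.0], [0.0005, -0.0025, 0.0], [0.0, -0.002, 0.0], [0.0, -0.0025, 0.0], [0.0, -0.002, 0.0]] 
U [[0.0, 0.0, 0.092], [0.0, 0.0, 0.092], [0.0, 0.0, 0.092], [0.0, 0.0, 0.094], [0.0, 0.0, 0.092], [0.0, 0.0, 0.092], [0.0, 0.0, 0.092], [0.0, 0.0, 0.094], [0.0, 0.0, 0.092], [0.0, 0.0, 0.092]]
end [0.562  0.0235 0.056 ] [ 0.978 -0.207 -0.   ]
```

Call:
{"method": "servo_tool", "body": {
  "translation": [
    [-0.0005,-0.0025,0],
    [0,-0.002,0],
    [0.0005,-0.0025,0],
    [0,-0.002,0],
    [0,-0.0025,0],
    [0,-0.002,0],
    [0,-0.002,0],
    [0.0005,-0.0025,0],
    [0,-0.002,0],
    [0,-0.0025,0]
  ],
  "turn": [
    [0,0,0.092],
    [0,0,0.094],
    [0,0,0.092],
    [0,0,0.092],
    [0,0,0.092],
    [0,0,0.094],
    [0,0,0.092],
    [0,0,0.092],
    [0,0,0.092],
    [0,0,0.094]
  ]
}}

```text
clock: 30.02
tool_pos: [0.5669, 0.0026, 0.056]
eef_rot: [0.937, 0.349, -0.001, -0.0]
contact_force: [-2.3, -1.0, 2.3]
opening: 0.097
finger_force: 6.0
```

```bash
python3 -c "
from h import *
s=r.get_state();c=case(s['tool_pos']);print(c.round(4),s['opening']*88,s['contact_force'],'th',np.arctan2(-c[1],.0734-c[0]),np.hypot(c[0]-.0734,c[1]))
R=Ro.from_quat(s['eef_rot']).as_matrix()[:,0]; yaw=np.degrees(np.arctan2(R[1],R[0])); th=np.radians(yaw-YAW); print('tool th',th)
n=int(np.ceil((th+.04)/.093)); plan([catchpose(th-i*(th+.04)/n,.056)+(1,) for i in range(1,n+1)],q=.0005)"
```

```text
[ 0.0573 -0.0185  0.056 ] 8.53887243446067 [-2.3036384  -0.98170593  2.33894487] th 0.854522931351249 0.024545247065722992
tool th 0.8610660062745913
T [[0.0005, -0.002, 0.0], [0.0, -0.002, 0.0], [0.0005, -0.0025, 0.0], [0.0, -0.002, 0.0], [0.0, -0.002, 0.0], [0.0, -0.0025, 0.0], [0.0, -0.002, 0.0], [0.0005, -0.002, 0.0], [0.0, -0.0025, 0.0], [0.0, -0.002, 0.0]] 
U [[0.0, 0.002, 0.09], [0.0, 0.0, 0.09], [0.0, 0.0, 0.09], [0.0, 0.0, 0.09], [0.0, 0.0, 0.09], [0.0, 0.0, 0.09], [0.0, 0.0, 0.09], [0.0, 0.0, 0.09], [-0.002, 0.0, 0.09], [0.0, 0.0, 0.092]]
end [0.562  0.0231 0.056 ] [ 0.982 -0.188  0.001]
```

Call:
{"method": "servo_tool", "body": {
  "translation": [
    [0.0005,-0.002,0],
    [0,-0.002,0],
    [0.0005,-0.0025,0],
    [0,-0.002,0],
    [0,-0.002,0],
    [0,-0.0025,0],
    [0,-0.002,0],
    [0.0005,-0.002,0],
    [0,-0.0025,0],
    [0,-0.002,0]
  ],
  "turn": [
    [0,0.002,0.09],
    [0,0,0.09],
    [0,0,0.09],
    [0,0,0.09],
    [0,0,0.09],
    [0,0,0.09],
    [0,0,0.09],
    [0,0,0.09],
    [-0.002,0,0.09],
    [0,0,0.092]
  ]
}}

```text
clock: 31.28
tool_pos: [0.5607, 0.0232, 0.0559]
eef_rot: [0.996, -0.094, -0.001, 0.001]
contact_force: [-3.1, -2.7, 2.9]
opening: 0.091
finger_force: 6.1
```

```bash
python3 -c "
from h import *
s=r.get_state();c=case(s['tool_pos']);print(c.round(4),s['opening']*88,s['contact_force'],s['moment'],'th',np.arctan2(-c[1],.0734-c[0]))"
```

```text
[0.0481 0.001  0.0559] 8.04497468294457 [-3.08254526 -2.67344129  2.93472257] [-0.47808402  0.71946585  0.05452083] th -0.03755990943585859
```

Catch is at the stop. I'll open, lift and check.

Call:
{"method": "servo_tool", "body": {
  "translation": [
    [0,0,0],
    [0,0,0],
    [0,0,0],
    [0,0,-0.02],
    [0,0,-0.04],
    [-0.03,0,-0.04],
    [-0.06,0,0],
    [-0.04,0,0],
    [0,0,0],
    [0,0,0]
  ],
  "turn": [
    [0,0,0],
    [0,0,0],
    [0,0,0],
    [0,0,0],
    [0,0,0],
    [0,0,0],
    [0,0,0],
    [0,0,0],
    [0,0,0],
    [0,0,0]
  ],
  "grip": 0.32
}}

```text
clock: 32.52
tool_pos: [0.4364, 0.0477, 0.1559]
eef_rot: [0.996, -0.093, 0.002, -0.0]
contact_force: [0.1, 0.8, 0.2]
opening: 0.319
finger_force: 0.0
```

```bash
python3 lid.py; python3 fin.py wrist; python3 fin.py top; python3 -c "
from h import *
s=r.get_state();print(s['clock'],s['tool_pos'],s['contact_force'])"
```

```text
side near z (np.float64(45.7), np.int64(187)) mid (np.float64(45.6), np.int64(43)) far z (np.float64(45.6), np.int64(63)) lip (np.float64(53.5), np.int64(113))
top near z (np.float64(nan), np.int64(0)) mid (np.float64(45.3), np.int64(226)) far z (np.float64(45.3), np.int64(202)) lip (np.float64(nan), np.int64(0))
47 463 [71.6  0.  52.5] [64.  -7.  49.1] [80.2  7.  55. ] angle 6.278559649406489 minrect ((72.1017837524414, -0.07040834426879883), (16.22075843811035, 13.959569931030273), 0.5050764083862305)
64 442 [49.9  0.  69. ] [40.3 -4.  64.5] [60.2  4.  71.8] angle 6.282818480805955 minrect ((50.24201202392578, -0.025259017944335938), (7.72107458114624, 19.912559509277344), 88.08499145507812)
47 65 [71.8 -1.6 52.1] [ 64.1 -12.1  47.5] [80.9  6.2 54.8] angle 0.7861966942393684 minrect ((72.07726287841797, -2.6736927032470703), (16.639907836914062, 17.39333152770996), 79.80305480957031)
64 53 [51.3 -1.6 69.1] [41.8 -5.3 64.4] [60.8  2.5 72.6] angle 0.07060699212016333 minrect ((51.27749252319336, -1.4077363014221191), (18.999101638793945, 7.806770324707031), 0.0721830502152443)
32.725 [0.4360487  0.04736652 0.15555262] [ 0.40543462 -0.08240385 -0.78337687]
  return np.nanmean(a, axis, out=out, keepdims=keepdims)
```

Catch angle reads about 0, the lid is flush, and the robot is clear of everything.

```bash
python3 -c "
from h import *
print(r.finish_job())"
```

```text
the job is handed in; nothing more can be done
None
```

I've handed the job in: the shaft lies in the saddles, the lid is flush with its tongue under the lip, and the catch is turned to its stop, all by my own camera and force readings; no verdict came back.

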